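Turn the parts cup over and tip the collars into it

TASK

Turn the upside-down orange parts cup mouth-up and stand it centred on the green disc under the spout of the tipping tray, and let go of it. Then pull the red lever over so that the tray tips and both collars slide into the cup. Leave the cup standing upright on the disc with both collars inside, and do not disturb the other things on the bench.

Things in the scene. Friction and masses are not known exactly. Their poses are not given: they have to be found in the camera images.
- cup_mid (a point): centre (half-way up) of the orange parts cup: eight-sided, 60 mm across its flats, 65 mm over corners, 70 mm tall, straight sides, 3 mm walls, 4 mm bottom, about 90 g. The flats are 25 mm wide: it can lie on its side without rolling. z axis points from bottom to mouth (down at the start: it stands upside down on the table); x axis is square to one of the flats
- disc (a point): centre of the green disc, 72 mm across, on the stand's base plate, 6 mm above the table: where the cup must stand. Axes of the stand: x points from the disc back along the tray (roughly away from the robot), y to the lever's side, z up. The tray's open end is 20 mm behind the disc's centre (+x), its underside 121 mm above the table
- pivot (a point): the tray's pivot axis, mid-width: 28 mm behind the disc's centre (+x of the stand), 125 mm above the table; the axis runs along the stand's y
- bar (a point): centre of the red lever's grip bar: level, 14 mm thick, 70 mm long, parallel to the pivot axis (stand's y), 110 mm from that axis, 78 mm to the +y side of the tray's middle. Its thin arm is 38 mm nearer the tray. At rest the arm leans 0.6 rad back (+x) from vertical and the bar is 216 mm above the table. Pulling the bar towards the disc's side (-x) tips the tray; it takes about 3 N
- tray (a joint): tilt of the narrow aluminium tray about its pivot: 0 level, grows as it tips towards the disc, stop at 1.3 rad (then the lever leans 0.7 rad to the disc's side). A stiff hinge: it stays where it is left. The tray is 113 mm long, 30 mm wide inside, with 26 mm walls, open at the end over the disc
- stand: the fixed grey pivot stand; origin on the table under the pivot, axes as the disc's. Its steel base plate, 6 mm thick, spans x -75 to 115 mm, y -65 to 65 mm. Two uprights stand at x 70 mm, y -28 and 28 mm, and carry level arms, 112 to 132 mm above the table, that reach forward to x -7 mm
- collar_a_mid (a point): centre of the brass collar, 19 mm across, 12 mm tall, 20 g or so, lying loose in the tray
- collar_b_mid (a point): centre of the blue collar, same size, lying loose in the tray behind the brass one
- chainring: bystander: flat aluminium chainring, 168 mm across, 4 mm thick (6 mm hub); origin at the centre of its underside
- crank: bystander: aluminium crank arm lying flat, 200 x 32 x 16 mm; origin under its middle, x along its length
- grease_jar: bystander: jar with green cap, 56 mm across, 60 mm tall; origin at the centre of its underside
- oil_bottle: bystander: white bottle with red cap, 48 mm across, 130 mm tall; origin at the centre of its underside
- wrench: bystander: steel wrench 160 mm long lying flat; origin under its middle, x along its length
- cassette: bystander: stepped steel sprocket block, 96 mm across, 27 mm tall; origin at the centre of its underside
- steel_pot: bystander: round steel pot standing mouth-up, 74 mm across, 55 mm tall; origin at the centre of its underside
- cup: the same orange cup; origin at the centre of its bottom's outer face, axes as cup_mid
There are look-alikes about, which are no part of the job. Several things have the shape of the cup; the one meant has the colours described above.

How it is judged:
By the outcome, as a careful person would: the job done as asked, in the order asked, and still so for the second after the job is handed in, with the robot touching nothing.
It also fails if it takes over 64 s, if anything falls off the work surface, if the arm or the gripper's body presses on something with over 40 N, if the wrist force passes 120 N, or if a joint passes its speed limit or range.

ROBOT

A 7-joint arm with a two-finger parallel gripper is mounted at the origin on the work surface. World frame = base frame: x ahead of the robot, y to its left, z up, the work surface at z = 0. Lengths are in m, angles in rad, forces in N, time in s.
With the tool pointing down it reaches from about 0.425 to 0.875 m from the base axis. Payload 4.7 kg.
Tool frame: the origin (TCP) lies at the very end of the fingers, on their centre line; the grasp point (between the pads) lies 19 mm behind it (bot.hold_point_z is the distance from the TCP to the grasp point, in m); z points along the fingers, x is the direction in which the jaws open and shut, and the axes are right-handed (so a half turn about z gives the same grasp; the last joint's range is limited). The gripper opens to 85 mm and grips with 20 to 120 N. Pads are 22 mm wide; open, the fingers measure 114 mm over their backs; the gripper's body (76 mm by 85 mm) begins 54 mm behind the grasp point. The pads swing forward as they close: fully open they stand 13 mm farther back than shut.
Start: joints at [1.299, 0.321, -0.07, 1.45, 0.023, 1.371, -0.057], TCP at [0.183, -0.624, 0.231] pointing down, gripper open.
Joint ranges: [-2.86, 2.86], [-0.3, 2.09], [-1.38, 1.24], [0.06, 2.45], [-1.56, 4.7], [0.09, 2.05], [-2.69, 2.69]. Speed limits (rad/s): [2.57, 2.57, 3.14, 3.14, 3.14, 3.14, 3.14].

INTERFACE

Orientations are given as a unit quaternion [w, x, y, z].
In Python, from rig import telemetry, optics, order, bot gives the robot as it stands. The module is installed in compiled form; this text tells all that it offers.
- The arm moves only by the shell command python3 -m inch 'ROWS' [OPENING] [FORCE]. ROWS is JSON, a list of rows, each a list of 4 numbers: the shift along the tool's x, y, z normalised to -1 to 1, where 1 is 0.04 m, then the turn about the tool's z normalised to -1 to 1, where 1 is 0.12 rad. In form: [[x, y, z, spin], ...]. A call has 1 to 10 rows; each row shifts and turns the commanded pose from where the row before left it, along the tool's axes as they then stand; what a row does not reach is not made up. A row lasts 1/12 s, in which the tool goes at most 41.7 mm and 7.16 degrees, less where a joint would pass 70% of its speed; a pose out of reach is approached as far as the arm can. A call with a number of a shift or a turn outside -1 to 1 is refused whole. A call with a gripper value outside its range is refused whole. OPENING is the closure, from 0 (fully open) to 1 (shut), set as the call begins (- or left out, the last holds). The fingers move at their own pace and stop on an object; FORCE is the grip in N (left out, the last holds). Time passes only in rows, so rows that do not move let the fingers close. It gives the time, the measured TCP pose, the force and the opening at its end, in the units of the state.
- telemetry.read_state(): the state, without advancing time (a new reading comes with each control period).
- optics.read_camera(name): name is "scene" or "side" or "wrist"; returns (picture, depth): 480x640x3 uint8, red, green, blue; 480x640 float32, m along the optical axis (not along the pixel's ray), 0 where there is no reading.
- optics.camera_info(name): a dict with "vfov" (degrees; the focal length in pixels is half the picture's height over the tangent of half this angle, whatever the lens; pixels are square), "cx", "cy" (the principal point, pixels), "extrinsics" (4x4, takes a point from world to camera coordinates). Camera axes: x right, y up, looking along -z (the intrinsics and any distortion apply to the point x, -y, -z); pixel columns grow to the right and rows downward; lengths in m; the calibration is good to about 2 mm. A picture is of the moment at which its call begins: read the wrist's pose just before it. camera_info takes no time and is no camera call; for the wrist camera it gives the pose at the moment of the call.
- order.sign_off(): hands the job in, once; it reports no verdict.
The state is a dict: "t": time; "qpos": joint angles; "joint_vel": joint speeds; "joint_torque": joint torques, N m; "tool_pos": TCP position; "tcp_rot": TCP orientation; "ft_force": force on the tool from outside, world axes, zero at the start; "wrist_torque": the same for the moment, N m; "grip_width": finger opening in m.
Only numpy, scipy, OpenCV 4.12 (cv2) and the standard library are available. Lean on these libraries where they do the work, as an engineer would, in place of code of your own. Each camera call takes 0.05 s, during which the arm holds its last target.

## Working session

There is one attempt and no reset: what is moved stays moved. The work goes in short steps, Python scripts to look and compute and a shell command to move; the robot and the scene stay as the last step left them, time stands still between calls to the robot, and variables do not carry over. Pictures are saved under pics/ and viewed, and the job is handed in when it is done.

```bash
ls; mkdir -p pics
python3 - <<'E'
from rig import telemetry, optics, order, bot
import cv2,numpy as np
print(telemetry.read_state(), bot.hold_point_z)
for n in ["scene","side","wrist"]:
    p,d=optics.read_camera(n); i=optics.camera_info(n); print(n,i, {k for k in i})
    cv2.imwrite(f"pics/{n}0.png",p[:,:,::-1]); np.savez(f"{n}0.npz",p=p,d=d,E=i["extrinsics"])
E
```

```text
pics
{'t': 0.0, 'qpos': array([ 1.29907864,  0.32181092, -0.07009289,  1.45170012,  0.02258221,
        1.37076677, -0.05692004]), 'joint_vel': array([-0.00102677,  0.00030347, -0.00110945,  0.00046978, -0.00026515,
        0.00142383,  0.00204416]), 'joint_torque': array([ 5.52287802e-04, -4.93577850e+01, -3.81732406e-01, -3.14334476e+01,
        1.31826007e-02,  1.14013764e-02, -1.48833487e-05]), 'tool_pos': array([ 0.18307422, -0.62312381,  0.23021878]), 'tcp_rot': array([-5.36844526e-04,  8.00610881e-01, -5.99183875e-01, -7.82674890e-04]), 'ft_force': array([-0.4286073 ,  0.67864057,  0.56128039]), 'wrist_torque': array([ 0.01552664, -0.07209792, -0.04062144]), 'grip_width': 0.08485121106952612} 0.0187
scene {'vfov': 46.267165536023874, 'cx': 317.6348003041117, 'cy': 227.23552935426085, 'extrinsics': array([[ 0.31356555,  0.94956286,  0.00264853, -0.19626912],
       [-0.7950299 ,  0.26100832,  0.54754189,  0.37077236],
       [ 0.51923415, -0.17379594,  0.83677408, -1.7018637 ],
       [ 0.        ,  0.        ,  0.        ,  1.        ]])} {'vfov', 'cy', 'extrinsics', 'cx'}
side {'vfov': 54.790485804030936, 'cx': 318.68514269838676, 'cy': 242.37320034491228, 'extrinsics': array([[-0.97583154, -0.21748765,  0.02125877,  0.54132035],
       [ 0.16603033, -0.67464897,  0.71922368, -0.19413538],
       [-0.14208006,  0.70537075,  0.69445329, -1.16399375],
       [ 0.        ,  0.        ,  0.        ,  1.        ]])} {'vfov', 'cy', 'extrinsics', 'cx'}
wrist {'vfov': 62.77285474881697, 'cx': 314.753950677533, 'cy': 241.14992863255662, 'extrinsics': array([[ 0.28200853, -0.95941106, -0.00126528, -0.64964491],
       [ 0.91193056,  0.26846143, -0.31034033,  0.03994672],
       [ 0.29808363,  0.08636477,  0.95062468, -0.3807224 ],
       [ 0.        ,  0.        ,  0.        ,  1.        ]])} {'vfov', 'cy', 'extrinsics', 'cx'}
```

View pics/scene0.png

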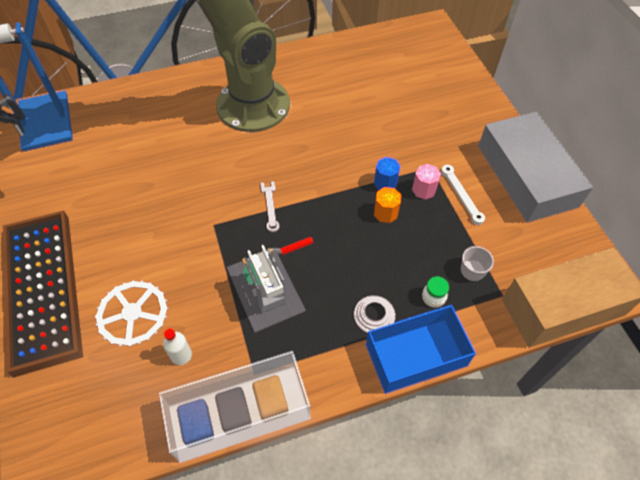

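View pics/side0.png

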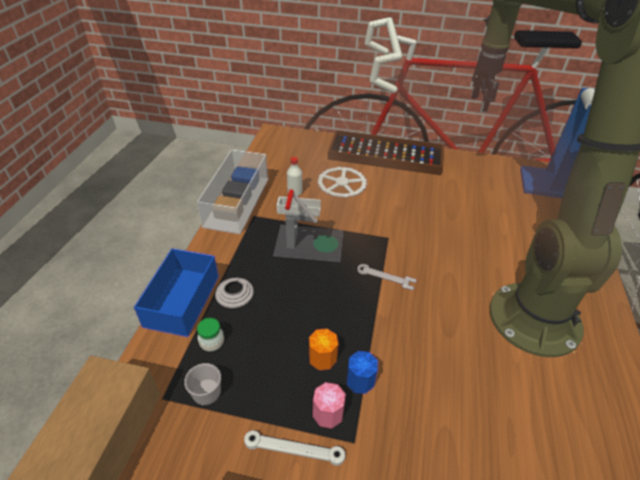

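View pics/wrist0.png

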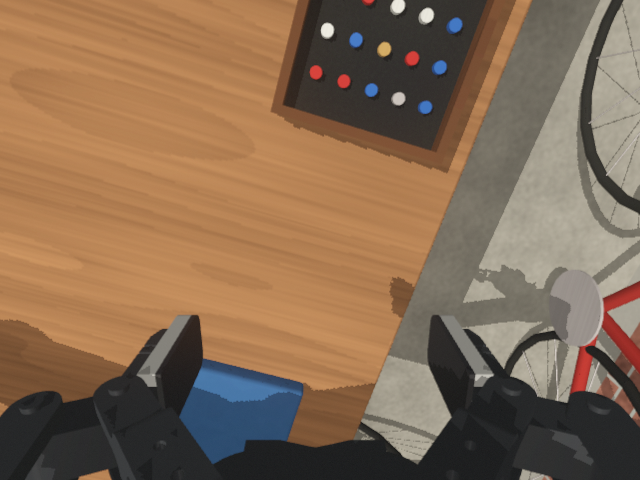

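```bash
cat > h.py <<'E'
from rig import telemetry, optics, order, bot
import cv2,numpy as np
from scipy.spatial.transform import Rotation as R
def grab(n,tag=None):
    i=optics.camera_info(n); p,d=optics.read_camera(n)
    if tag: cv2.imwrite(f"pics/{n}_{tag}.png",p[:,:,::-1])
    f=240/np.tan(np.radians(i["vfov"]/2))
    return dict(p=p,d=d,E=np.array(i["extrinsics"]),f=f,cx=i["cx"],cy=i["cy"])
def ray(c,u,v):
    dc=np.array([(u-c["cx"])/c["f"],-(v-c["cy"])/c["f"],-1.])
    Rm=c["E"][:3,:3]; o=-Rm.T@c["E"][:3,3]; return o,Rm.T@dc
def onz(c,u,v,z):
    o,d=ray(c,u,v); return o+d*(z-o[2])/d[2]
def tri(rs):
    A=np.zeros((3,3));b=np.zeros(3)
    for o,d in rs:
        d=d/np.linalg.norm(d);P=np.eye(3)-np.outer(d,d);A+=P;b+=P@o
    x=np.linalg.solve(A,b)
    return x,[np.linalg.norm(np.cross(x-o,d/np.linalg.norm(d))) for o,d in rs]
def cloud(c,mask):
    v,u=np.nonzero(mask&(c["d"]>0)); z=c["d"][v,u]
    P=np.c_[(u-c["cx"])/c["f"]*z,-(v-c["cy"])/c["f"]*z,-z]
    Rm=c["E"][:3,:3]; return (P-c["E"][:3,3])@Rm
def proj(c,X):
    q=c["E"][:3,:3]@np.array(X)+c["E"][:3,3]; return c["cx"]+c["f"]*q[0]/-q[2], c["cy"]-c["f"]*q[1]/-q[2]
def hsv(c): return cv2.cvtColor(c["p"],cv2.COLOR_RGB2HSV)
def mask(c,lo,hi):
    return cv2.inRange(hsv(c),np.array(lo),np.array(hi))>0
E
python3 - <<'E'
from h import *
for n in ["scene","side"]:
    c=grab(n,"1")
    for nm,lo,hi in [("orange",(8,200,150),(20,255,255)),("green",(50,60,30),(90,255,255)),("red",(0,200,100),(4,255,255)),("blue",(108,150,60),(120,255,255))]:
        m=mask(c,lo,hi).astype(np.uint8)
        k,l,s,ce=cv2.connectedComponentsWithStats(m)
        for j in range(1,k):
            if s[j,4]>25:
                P=cloud(c,l==j)
                print(n,nm,s[j],ce[j].round(1),np.percentile(P,[3,50,97],axis=0).round(3).tolist())
    s=cv2.resize(c["p"][150:350,180:480] if n=="scene" else c["p"][160:460,160:440],None,fx=2.6 if n=="scene" else 2,fy=2.6 if n=="scene" else 2,interpolation=cv2.INTER_CUBIC)
    cv2.imwrite(f"pics/{n}_z1.png",s[:,:,::-1])
E
```

```text
scene orange [376 188  25  34 551] [387.9 204.4] [[0.463, 0.203, 0.003], [0.514, 0.227, 0.066], [0.527, 0.261, 0.074]]
scene green [249 263  12  22  65] [254.6 273.6] [[0.536, -0.149, 0.002], [0.567, -0.144, 0.006], [0.615, -0.138, 0.121]]
scene green [243 266  11  19 104] [247.3 275.7] [[0.543, -0.17, 0.002], [0.568, -0.161, 0.006], [0.615, -0.154, 0.115]]
scene green [427 275  23  23 413] [437.6 286.2] [[0.709, 0.225, -0.002], [0.759, 0.249, 0.059], [0.783, 0.297, 0.064]]
scene red [281 237  32  17 211] [296.6 245.2] [[0.508, -0.086, 0.0], [0.649, -0.053, 0.221], [0.655, -0.013, 0.225]]
scene red [165 329  10  11  75] [169.3 334. ] [[0.706, -0.361, 0.124], [0.717, -0.353, 0.13], [0.725, -0.345, 0.134]]
scene blue [374 158  26  31 442] [386.  175.5] [[0.378, 0.238, 0.009], [0.419, 0.257, 0.057], [0.432, 0.294, 0.074]]
scene blue [ 14 245   6   6  27] [ 16.5 247.9] [[0.309, -0.696, 0.015], [0.322, -0.687, 0.023], [0.326, -0.683, 0.027]]
scene blue [ 367  305  108   87 3925] [423.9 344.5] [[0.822, 0.049, 0.001], [0.866, 0.189, 0.035], [0.94, 0.247, 0.081]]
scene blue [ 18 351   6   6  27] [ 20.8 353.4] [[0.6, -0.696, 0.016], [0.609, -0.688, 0.024], [0.614, -0.683, 0.028]]
side orange [309 329  29  40 825] [322.1 347.7] [[0.469, 0.203, 0.008], [0.494, 0.248, 0.069], [0.521, 0.263, 0.073]]
side green [314 235  24  17 326] [325.3 243.3] [[0.536, -0.166, 0.004], [0.566, -0.136, 0.008], [0.596, -0.107, 0.011]]
side green [197 317  24  22 420] [208.4 327.6] [[0.737, 0.184, 0.001], [0.759, 0.25, 0.06], [0.796, 0.272, 0.063]]
side red [287 191   5  17  39] [289.1 199. ] [[0.64, -0.077, 0.221], [0.645, -0.048, 0.223], [0.65, -0.022, 0.226]]
side blue [ 135  250   83   86 4599] [177.2 292.2] [[0.82, 0.052, 0.002], [0.891, 0.147, 0.033], [0.937, 0.25, 0.08]]
side blue [ 347  351   30   42 1018] [361.1 371.4] [[0.374, 0.24, 0.005], [0.402, 0.284, 0.069], [0.429, 0.299, 0.073]]
```

View pics/scene_z1.png

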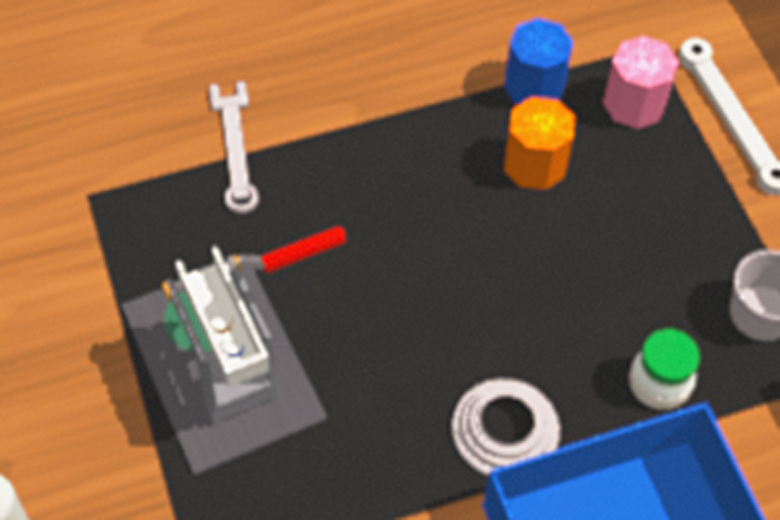

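View pics/side_z1.png

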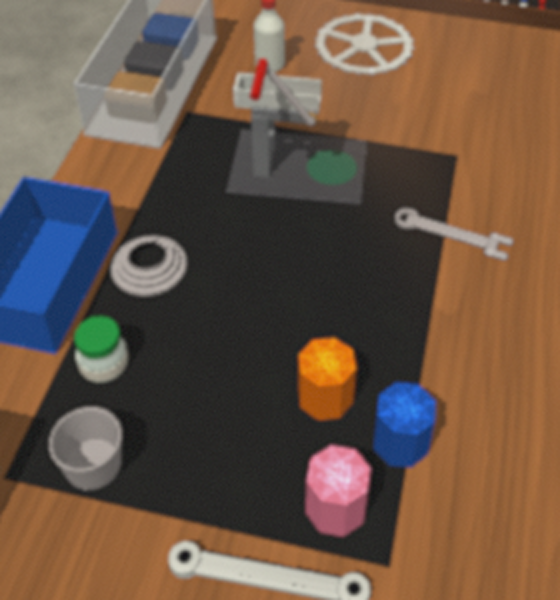

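```bash
cat >> h.py <<'E'
def tool():
    s=telemetry.read_state(); q=s["tcp_rot"]; M=R.from_quat([q[1],q[2],q[3],q[0]]).as_matrix()
    return s,np.array(s["tool_pos"]),M
def go(x,y,z,yaw=None):
    """total units to bring the TCP to x,y,z; spin units to turn tool x to world angle yaw(deg), mod 180. shifts given in present tool axes"""
    s,p,M=tool(); d=M.T@(np.array([x,y,z])-p)/0.04
    a=np.degrees(np.arctan2(M[1,0],M[0,0])); out=f"yaw now {a:.1f}; shift units {d.round(2)}; "
    if yaw is not None:
        t=(yaw-a+90)%180-90; out+=f"turn world {t:.1f}deg = spin units {-np.radians(t)/0.12:.2f}; q7 {s['qpos'][6]:.2f}"
    print(out)
E
python3 - <<'E'
from h import *
s,p,M=tool(); i=optics.camera_info("wrist");E=np.array(i["extrinsics"]);o=-E[:3,:3].T@E[:3,3]
print("cam in tool",M.T@(o-p),"view dir in tool",M.T@(-E[2,:3]),"up",M.T@E[1,:3])
go(.45,-.35,.28); go(.45,.2,.28,-90)
E
```

```text
cam in tool [ 0.00030343 -0.08025912 -0.14305875] view dir in tool [2.40954075e-04 3.10262075e-01 9.50651033e-01] up [-2.57497953e-05 -9.50651059e-01  3.10262089e-01]
yaw now -73.6; shift units [-4.68 -8.33 -1.23]; 
yaw now -73.6; shift units [-17.87 -12.2   -1.22]; turn world -16.4deg = spin units 2.38; q7 -0.06
```

```bash
python3 -m inch '[[-0.47,-0.83,-0.12,0],[-0.47,-0.83,-0.12,0],[-0.47,-0.83,-0.12,0],[-0.47,-0.83,-0.12,0],[-0.47,-0.83,-0.12,0],[-0.47,-0.83,-0.12,0],[-0.47,-0.83,-0.12,0],[-0.47,-0.83,-0.12,0],[-0.47,-0.83,-0.12,0],[-0.47,-0.83,-0.12,0]]' 0 20
python3 -m inch '[[-0.9,-0.26,0,0],[-0.9,-0.26,0,0],[-0.9,-0.26,0,0],[-0.9,-0.26,0,0],[-0.9,-0.26,0,0],[-0.9,-0.26,0,0],[-0.9,-0.26,0,0]]'
python3 - <<'E'
from h import *
s,p,M=tool();print(s["t"],p,s["ft_force"])
c=grab("wrist","2"); go(.46,.21,.28,-90)
E
```

```text
t: 1.08
tool_pos: [0.4497, -0.3481, 0.2797]
tcp_rot: [0.0, 0.801, -0.599, 0.0]
ft_force: [1.5, -0.9, 0.9]
grip_width: 0.0855
t: 1.67
tool_pos: [0.4472, -0.0855, 0.2794]
tcp_rot: [0.0, 0.801, -0.599, 0.0]
ft_force: [0.2, 0.3, 0.4]
grip_width: 0.0856
1.6667 [ 0.44717436 -0.08553412  0.2793868 ] [0.23286832 0.28578807 0.36973821]
yaw now -73.0; shift units [-6.76 -2.39  0.02]; turn world -17.0deg = spin units 2.47; q7 -1.10
```

View pics/wrist_2.png

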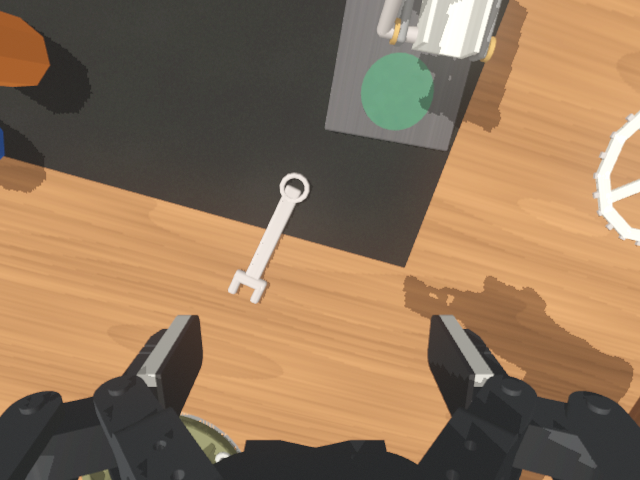

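```bash
python3 - <<'E'
from h import *
c=grab("wrist")
m=mask(c,(65,60,60),(85,255,255)).astype(np.uint8)
cn=max(cv2.findContours(m,0,1)[0],key=cv2.contourArea); 
P=np.array([onz(c,u,v,.006) for u,v in cn[:,0]])
ce,r=cv2.minEnclosingCircle((P[:,:2]*1000).astype(np.float32)); print("disc",ce,r,"depth z",np.median(cloud(c,m>0),axis=0))
a,b=onz(c,326,129,.006),onz(c,448,150,.006);print(a,b,"edge dir deg",np.degrees(np.arctan2(*(a-b)[[1,0]])),np.linalg.norm(a-b), (a+b)/2)
e=onz(c,346,0,.006);print("side edge dir",np.degrees(np.arctan2(*(e-a)[[1,0]])))
E
python3 -m inch '[[-0.85,-0.3,0,0.25],[-0.85,-0.3,0,0.25],[-0.85,-0.3,0,0.25],[-0.85,-0.3,0,0.25],[-0.85,-0.3,0,0.25],[-0.85,-0.3,0,0.25],[-0.85,-0.3,0,0.25],[-0.85,-0.3,0,0.25],[0,0,0,0.25],[0,0,0,0.25]]'
python3 - <<'E'
from h import *
s,p,M=tool();print(s["t"],p,s["ft_force"])
c=grab("wrist","3"); go(.495,.234,.28,-90)
E
```

```text
disc (565.9486083984375, -136.06588745117188) 35.78196334838867 depth z [ 0.56668928 -0.13556277  0.0071632 ]
[ 0.51304562 -0.06812762  0.006     ] [ 0.53001473 -0.19525155  0.006     ] edge dir deg 97.60316789701267 0.1282514840589244 [ 0.52153018 -0.13168959  0.006     ]
side edge dir 8.333019131286907
t: 2.6
tool_pos: [0.4927, 0.1994, 0.2789]
tcp_rot: [0.0, -0.703, 0.711, 0.001]
ft_force: [0.0, -0.8, 0.3]
grip_width: 0.0854
2.6 [0.49269903 0.1993828  0.27888295] [ 0.0464797  -0.78076566  0.29272496]
yaw now -90.8; shift units [-0.91 -0.04 -0.03]; turn world 0.8deg = spin units -0.12; q7 -2.08
```

View pics/wrist_3.png

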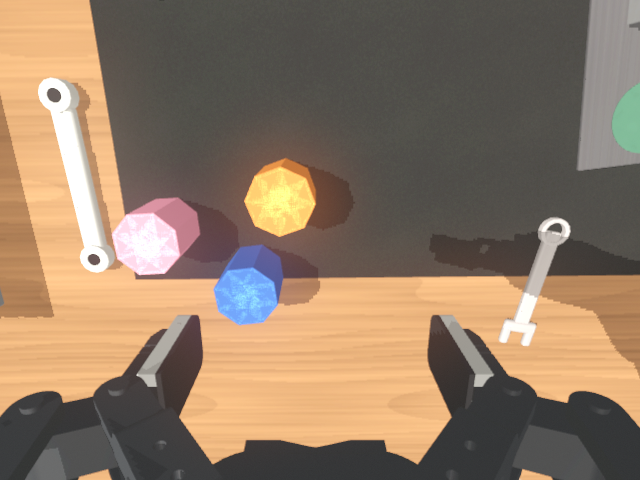

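```bash
cat >> h.py <<'E'
def octa(P2):
    """P2 mm points of an octagon face: centre and direction of flats (deg mod 45)"""
    h=cv2.convexHull(P2.astype(np.float32))[:,0]
    A=np.radians(np.arange(0,45,.5)); best=[]
    for a in A:
        w=[];cs=[]
        for k in range(4):
            n=np.array([np.cos(a+k*np.pi/4),np.sin(a+k*np.pi/4)]);q=h@n;w.append(q.max()-q.min());cs.append((q.max()+q.min())/2*n)
        best.append((np.sum(w),w,np.sum(cs,axis=0)/2))
    i=int(np.argmin([b[0] for b in best])); return best[i][2],np.degrees(A[i]),np.round(best[i][1],1)
E
python3 - <<'E'
from h import *
c=grab("wrist")
m=mask(c,(5,120,60),(28,255,255))
k,l,s,ce=cv2.connectedComponentsWithStats(m.astype(np.uint8))
m=l==(1+min(range(k-1),key=lambda j:np.hypot(*(ce[j+1]-[281,198]))))
P=cloud(c,m); print(len(P),np.percentile(P[:,2],[5,50,95]))
T=P[P[:,2]>.066]; print(T[:,2].mean(),octa(T[:,:2]*1000))
# image route: bright top face
v,u=np.nonzero(m)
H=hsv(c); t=m&(H[...,2]>200); print(t.sum())
Q=np.array([onz(c,a,b,.07) for b,a in zip(*np.nonzero(t))]); print(octa(Q[:,:2]*1000))
w=octa(T[:,:2]*1000)[0]/1000
print(proj(c,[*w,.07]))
S=grab("scene")
mm=mask(S,(5,150,60),(28,255,255)); P=cloud(S,mm);P=P[(P[:,2]>.064)&(abs(P[:,0]-.5)<.06)&(abs(P[:,1]-.23)<.06)];print("scene",octa(P[:,:2]*1000),P[:,2].mean())
z=cv2.resize(c["p"][130:340,80:380],None,fx=2.5,fy=2.5);cv2.imwrite("pics/w3z.png",z[:,:,::-1])
E
```

```text
4333 [0.00081452 0.07018911 0.07162444]
0.07051204889180307 (array([495.50241983, 231.87915021]), np.float64(19.0), array([60.2, 60.1, 60.1, 60.6]))
3430
(array([498.46491879, 231.01521622]), np.float64(19.5), array([65.3, 60.8, 61.4, 68.5]))
(np.float64(277.33228961444644), np.float64(202.77670583132488))
scene (array([496.51104547, 227.19304828]), np.float64(18.5), array([63.5, 79.8, 81.5, 65.6])) 0.11277077150005814
```

View pics/w3z.png

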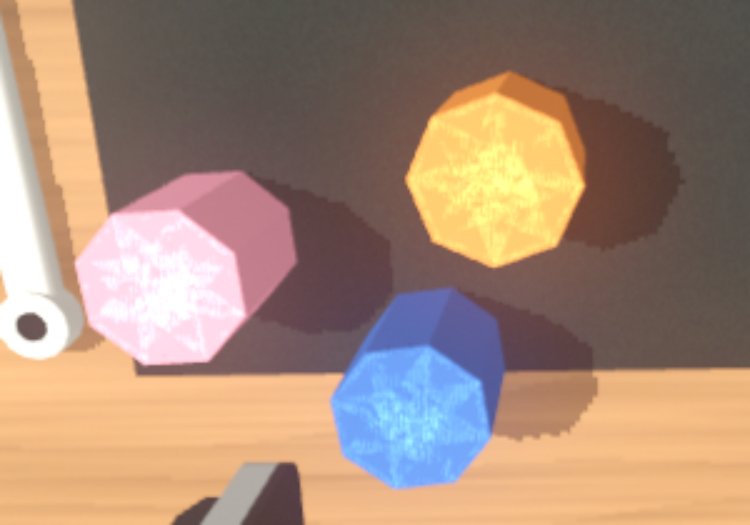

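```bash
python3 -m inch '[[0,0,0,-1],[0,0,0,-1],[0,0,0,-1],[0,0,0,-1],[0,0,0,-1],[0,0,0,-1],[0,0,0,-1],[0,0,0,-1],[0,0,0,-1],[0,0,0,-1]]' 0 20
python3 -m inch '[[0,0,0,-1],[0,0,0,-1],[0,0,0,-1],[0,0,0,-1],[0,0,0,-1],[0,0,0,-1],[0,0,0,-1],[0,0,0,-1],[0,0,0,-1],[0,0,0,-1]]'
python3 -m inch '[[0,0,0,-1],[0,0,0,-1],[0,0,0,-0.5],[0,0,0,0]]'
python3 - <<'E'
from h import *
go(.5045,.2276,.12,64)
E
```

```text
t: 3.58
tool_pos: [0.4932, 0.1957, 0.2794]
tcp_rot: [0.0, 0.982, -0.189, 0.0]
ft_force: [-0.4, -0.3, 0.8]
grip_width: 0.0856
t: 4.42
tool_pos: [0.4932, 0.1957, 0.2793]
tcp_rot: [0.001, 0.917, 0.399, 0.0]
ft_force: [0.7, -0.4, -1.0]
grip_width: 0.0854
t: 4.75
tool_pos: [0.4932, 0.1958, 0.2793]
tcp_rot: [0.0, 0.848, 0.529, -0.0]
ft_force: [0.7, 0.2, 0.2]
grip_width: 0.0854
yaw now 63.9; shift units [ 0.84 -0.1   3.98]; turn world 0.1deg = spin units -0.01; q7 0.57
```

Now descend over the cup, look with the wrist camera, then grip.

```bash
python3 -m inch '[[0.42,-0.05,0,0],[0.42,-0.05,0,0],[0,0,0.8,0],[0,0,0.8,0],[0,0,0.8,0],[0,0,0.8,0],[0,0,0.78,0],[0,0,0,0]]'
python3 - <<'E'
from h import *
c=grab("wrist","4"); m=mask(c,(5,120,60),(28,255,255)); P=cloud(c,m);P=P[(P[:,2]>.066)&(P[:,2]<.075)&(np.hypot(P[:,0]-.4955,P[:,1]-.232)<.05)];print(octa(P[:,:2]*1000),P[:,2].mean())
go(.5045,.2276,.039,64)
E
```

```text
t: 5.42
tool_pos: [0.5007, 0.2255, 0.1144]
tcp_rot: [-0.001, 0.849, 0.528, -0.005]
ft_force: [-0.6, -0.4, -0.3]
grip_width: 0.0854
(array([495.95349   , 231.48603825]), np.float64(19.5), array([60.9, 60.2, 60.6, 60.5])) 0.07044534924979767
yaw now 63.8; shift units [0.05 0.05 1.96]; turn world 0.2deg = spin units -0.03; q7 0.35
```

View pics/wrist_4.png

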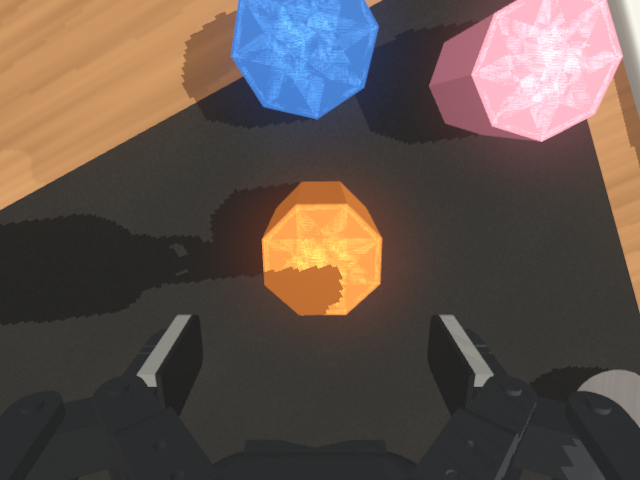

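```bash
python3 -m inch '[[0.05,0.05,0.5,0],[0,0,0.8,0],[0,0,0.65,0],[0,0,0,0]]'
python3 -m inch '[[0,0,0,0],[0,0,0,0],[0,0,0,0],[0,0,0,0],[0,0,0,0],[0,0,0,0]]' 1 20
python3 - <<'E'
from h import *
c=grab("side","5"); cv2.imwrite("pics/s5z.png",cv2.resize(c["p"][260:460,200:460],None,fx=3,fy=3)[:,:,::-1])
E
```

```text
t: 5.8
tool_pos: [0.5056, 0.2279, 0.04]
tcp_rot: [-0.0, 0.849, 0.528, -0.002]
ft_force: [-0.8, -0.7, -0.1]
grip_width: 0.0857
t: 6.3
tool_pos: [0.5089, 0.2306, 0.0451]
tcp_rot: [0.001, 0.849, 0.529, 0.002]
ft_force: [0.1, -0.2, 7.6]
grip_width: 0.0594
```

View pics/s5z.png

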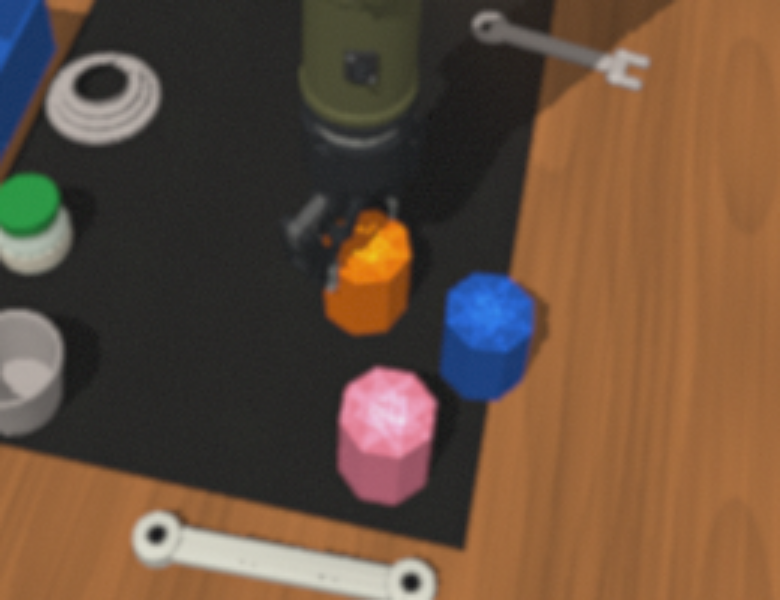

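```bash
python3 -m inch '[[0,0.22,-0.03,0],[0,0.22,-0.02,0],[0,0.22,0.02,0],[0,0.22,0.02,0],[0,0,0,0]]'
python3 - <<'E'
from h import *
c=grab("side","6"); cv2.imwrite("pics/s6z.png",cv2.resize(c["p"][260:460,200:460],None,fx=3,fy=3)[:,:,::-1])
E
```

```text
t: 6.77
tool_pos: [0.5407, 0.2142, 0.0448]
tcp_rot: [-0.0, 0.849, 0.528, 0.001]
ft_force: [-4.5, -0.5, 12.6]
grip_width: 0.0596
```

View pics/s6z.png

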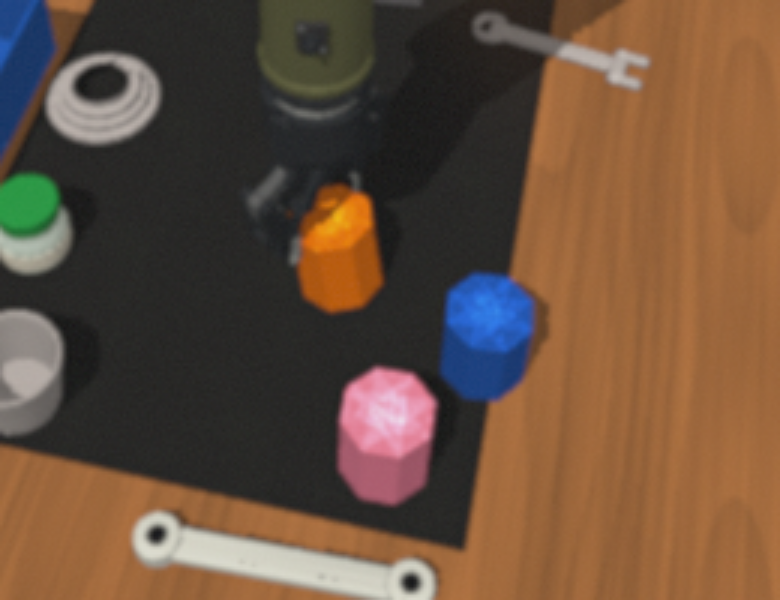

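```bash
python3 -m inch '[[0,0,-0.5,0],[0,0,-0.5,0],[0,0,-0.5,0],[0,0,0,0]]'
python3 - <<'E'
from h import *
c=grab("wrist","7");c=grab("side","7"); cv2.imwrite("pics/s7z.png",cv2.resize(c["p"][200:400,200:460],None,fx=3,fy=3)[:,:,::-1])
go(.5214,-.0483,.10,8)
E
```

```text
t: 7.15
tool_pos: [0.5416, 0.2148, 0.1065]
tcp_rot: [0.001, 0.849, 0.529, 0.003]
ft_force: [0.2, 0.7, 0.0]
grip_width: 0.0595
yaw now 63.8; shift units [-6.08  2.48  0.08]; turn world -55.8deg = spin units 8.12; q7 0.37
```

View pics/s7z.png

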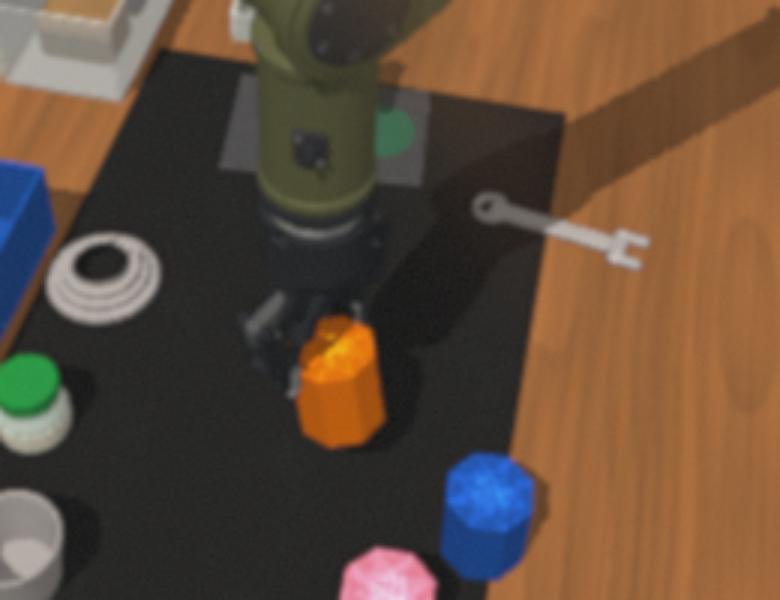

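View pics/wrist_7.png

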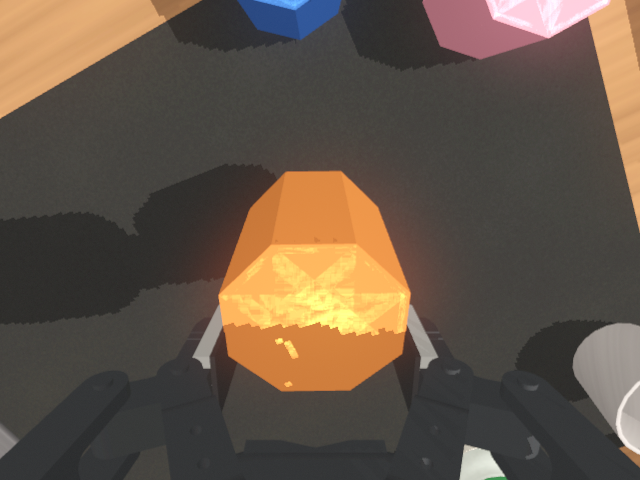

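```bash
cat >> h.py <<'E'
def orange(c,near,rad=.12):
    m=mask(c,(4,120,40),(28,255,255)); P=cloud(c,m); return P[np.linalg.norm(P-np.array(near),axis=1)<rad]
def ransac_plane(P,tol=.0012,it=400,seed=0):
    g=np.random.default_rng(seed);best=None
    for _ in range(it):
        a,b,d=P[g.choice(len(P),3,replace=False)];n=np.cross(b-a,d-a)
        if np.linalg.norm(n)<1e-9: continue
        n/=np.linalg.norm(n);i=abs((P-a)@n)<tol
        if best is None or i.sum()>best.sum(): best=i
    Q=P[best];ce=Q.mean(0);n=np.linalg.svd(Q-ce,full_matrices=False)[2][2];n*=np.sign(n[2]);return n,ce,best
E
python3 - <<'E'
from h import *
s,p,M=tool(); c=grab("wrist")
P=orange(c,p+[0,0,.0]); 
for k in range(2):
    n,ce,b=ransac_plane(P); print("normal in tool",(M.T@n).round(3),"centre in tool mm",(M.T@(ce-p)*1000).round(1),b.sum(), ((P[b]-p)@M*1000).min(0).round(1),((P[b]-p)@M*1000).max(0).round(1)); P=P[~b]
E
```

```text
normal in tool [ 0.007  0.164 -0.986] centre in tool mm [  0.1 -15.6 -29.8] 21838 [-30.1 -43.2 -35.4] [ 30.5  17.4 -23.4]
normal in tool [-0.013 -0.987 -0.163] centre in tool mm [ -0.6 -46.9  -6.1] 5373 [-14.9 -53.9 -36.2] [ 13.7 -41.   35.7]
```

```bash
python3 -m inch '[[0,0,0.6,0],[0,0,0.6,0],[0,0,0.5,0],[0,0.2,0.02,0],[0,0.2,0.02,0],[0,0.2,0.03,0],[0,0,0,0]]'
python3 - <<'E'
from h import *
s,p,M=tool(); c=grab("wrist","8")
P=orange(c,p+[0,0,.0]); 
for k in range(2):
    n,ce,b=ransac_plane(P); print("normal in tool",(M.T@n).round(3),"centre in tool mm",(M.T@(ce-p)*1000).round(1),b.sum(), ((P[b]-p)@M*1000).min(0).round(1),((P[b]-p)@M*1000).max(0).round(1)); P=P[~b]
E
```

```text
t: 7.88
tool_pos: [0.5611, 0.203, 0.0313]
tcp_rot: [-0.0, 0.849, 0.528, -0.0]
ft_force: [-0.9, 0.9, 2.4]
grip_width: 0.0592
normal in tool [ 0.001  0.125 -0.992] centre in tool mm [  0.  -19.8 -42.6] 28059 [-30.3 -47.3 -47.2] [ 30.4  13.5 -37.5]
normal in tool [-0.013 -0.992 -0.123] centre in tool mm [ -0.4 -50.1 -18.4] 5851 [-14.9 -55.5 -47.7] [ 13.8 -45.   31.3]
```

```bash
python3 -m inch '[[0,0.25,0.05,0],[0,0.25,0.05,0],[0,0.25,0.05,0],[0,0,0,0]]'
cat > chk.py <<'E'
from h import *
import sys
s,p,M=tool(); c=grab("wrist",sys.argv[1])
P=orange(c,p+[0,0,.0]); 
for k in range(2):
    n,ce,b=ransac_plane(P); print("normal in tool",(M.T@n).round(3),"centre in tool mm",(M.T@(ce-p)*1000).round(1),b.sum(), ((P[b]-p)@M*1000).min(0).round(1),((P[b]-p)@M*1000).max(0).round(1)); P=P[~b]
E
python3 chk.py 9
```

```text
t: 8.27
tool_pos: [0.5893, 0.1887, 0.0255]
tcp_rot: [0.001, 0.849, 0.528, 0.001]
ft_force: [1.1, -0.9, 6.1]
grip_width: 0.0599
normal in tool [ 0.008 -0.821 -0.571] centre in tool mm [  0.3 -52.4 -43.4] 19976 [-14.2 -76.3 -67.6] [ 15.  -34.9  -7.4]
normal in tool [ 0.005  0.569 -0.822] centre in tool mm [  0.  -16.4 -52.4] 14858 [-30.7 -38.8 -67.5] [ 30.8  13.6 -31.1]
```

```bash
python3 -m inch '[[0,0.15,0.11,0],[0,0.14,0.14,0],[0,0.12,0.16,0],[0,0,0,0]]'
python3 chk.py 10
```

```text
t: 8.65
tool_pos: [0.6087, 0.1801, 0.0126]
tcp_rot: [0.004, 0.85, 0.527, 0.004]
ft_force: [6.0, -6.0, 16.8]
grip_width: 0.0595
normal in tool [ 0.014 -0.564 -0.826] centre in tool mm [  0.2 -51.2 -59. ] 33853 [-15.4 -83.1 -77.7] [ 15.4 -24.5 -35.8]
normal in tool [-0.696 -0.394 -0.6  ] centre in tool mm [-21.  -46.1 -52.3] 14454 [-30.8 -82.4 -78.1] [ -8.2 -14.9 -23. ]
```

View pics/wrist_10.png

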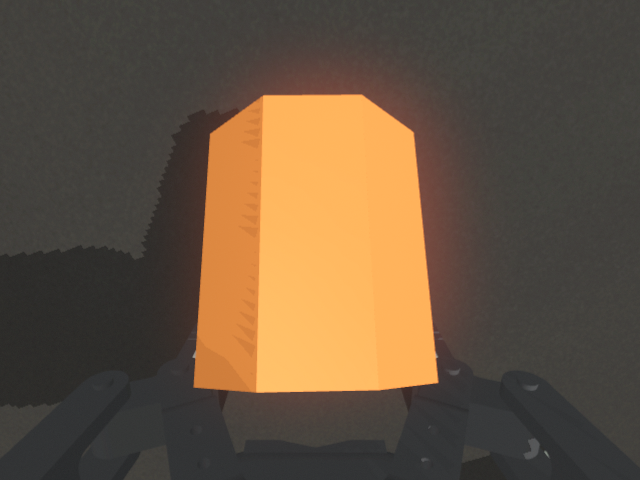

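```bash
python3 -m inch '[[0,0,0,0],[0,0,0,0],[0,0,0,0],[0,0,0,0],[0,0,0,0],[0,0,0,0]]' 0 20
python3 -m inch '[[0,0,-0.8,0],[0,0,-0.8,0],[0,0,-0.8,0],[0,0,-0.8,0],[0,0,0,0]]'
python3 chk.py 11
```

```text
t: 9.2
tool_pos: [0.601, 0.1832, 0.0087]
tcp_rot: [-0.0, 0.848, 0.529, -0.001]
ft_force: [0.5, 0.0, 0.3]
grip_width: 0.0854
t: 9.62
tool_pos: [0.6046, 0.1855, 0.1439]
tcp_rot: [0.001, 0.848, 0.529, 0.005]
ft_force: [1.2, 2.7, 0.8]
grip_width: 0.0855
normal in tool [ 0.012  0.006 -1.   ] centre in tool mm [ -4.  -15.6  83.4] 4839 [-18.9 -49.5  81.9] [11.  21.1 85. ]
normal in tool [ 0.711 -0.008 -0.703] centre in tool mm [ 17.4 -16.4  92.6] 2666 [  4.3 -49.8  81.4] [ 26.5  20.6 102.3]
```

View pics/wrist_11.png

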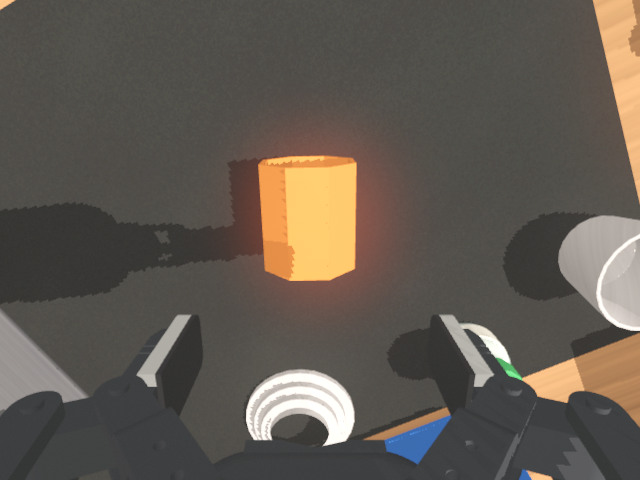

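```bash
python3 -m inch '[[-0.1,0.4,0,0],[0,0,0.8,0],[0,0,0.8,0],[0,0,0.8,0],[0,0,0.8,0],[0,0,0,0]]'
python3 chk.py 12
```

```text
t: 10.17
tool_pos: [0.6091, 0.1687, 0.0004]
tcp_rot: [-0.002, 0.849, 0.529, -0.007]
ft_force: [-0.7, -0.2, -0.2]
grip_width: 0.0853
normal in tool [-0.011 -0.009 -1.   ] centre in tool mm [  9.  -31.4 -59.7] 26618 [ -6.6 -61.3 -61. ] [ 24.5   9.  -58.1]
normal in tool [-0.713  0.006 -0.701] centre in tool mm [-12.1 -29.3 -50.8] 12328 [-21.6 -60.8 -73.1] [  7.9  10.7 -40.2]
```

View pics/wrist_12.png

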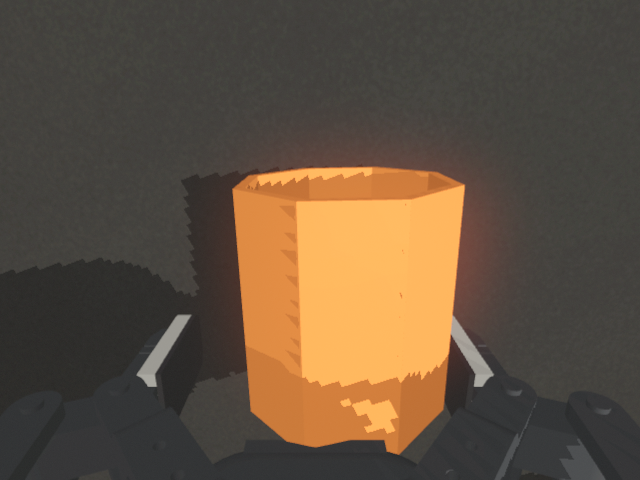

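```bash
python3 -m inch '[[0.22,0.1,-0.33,0],[0,0,0,0],[0,0,0,0]]'
python3 chk.py 13
```

```text
t: 10.47
tool_pos: [0.6234, 0.1794, 0.0246]
tcp_rot: [0.0, 0.849, 0.529, 0.002]
ft_force: [0.4, 0.1, -0.7]
grip_width: 0.0853
normal in tool [-0.006  0.002 -1.   ] centre in tool mm [ -6.2 -36.3 -35.8] 19444 [-22.  -68.5 -37.2] [  8.8   2.5 -34.2]
normal in tool [ 0.709 -0.011 -0.705] centre in tool mm [ 15.  -36.7 -27.1] 9590 [  1.9 -68.8 -37.8] [ 24.5   2.1 -17.1]
```

```bash
python3 -m inch '[[-0.15,-0.1,0.28,0],[0,0,0,0],[0,0,0,0],[0,0,0,0],[0,0,0,0]]'
python3 chk.py 14
```

```text
t: 10.93
tool_pos: [0.6155, 0.1748, 0.0113]
tcp_rot: [0.0, 0.849, 0.529, -0.0]
ft_force: [-0.4, 0.5, 0.1]
grip_width: 0.0855
normal in tool [ 0.017 -0.001 -1.   ] centre in tool mm [  1.8 -31.7 -49.1] 22953 [-13.5 -63.6 -50.8] [ 16.9   7.6 -47.3]
normal in tool [-0.706  0.013 -0.708] centre in tool mm [-19.5 -31.3 -40.7] 10547 [-29.3 -63.2 -50.9] [ -8.3   7.8 -30.3]
```

```bash
python3 -m inch '[[0,0,0,0],[0,0,0,0],[0,0,0,0],[0,0,0,0],[0,0,0,0],[0,0,0,0]]' 1 20
python3 -m inch '[[0,0.15,0.07,0],[0,0.15,0.05,0],[0,0.15,0.05,0],[0,0,0,0]]'
python3 chk.py 15
```

```text
t: 11.48
tool_pos: [0.6158, 0.1752, 0.0116]
tcp_rot: [0.0, 0.849, 0.529, 0.0]
ft_force: [0.1, 0.6, 1.5]
grip_width: 0.0598
t: 11.82
tool_pos: [0.6315, 0.1678, 0.0058]
tcp_rot: [-0.0, 0.849, 0.529, -0.0]
ft_force: [-4.9, -0.9, 10.0]
grip_width: 0.0596
normal in tool [ 0.002  0.366 -0.931] centre in tool mm [  0.1 -29.4 -66.2] 21192 [-14.5 -54.7 -76.7] [ 15.3  12.6 -49. ]
normal in tool [-0.022  0.374 -0.927] centre in tool mm [  0.5 -55.2 -15.4] 8945 [-48.3 -75.1 -24.9] [46.6  1.9  5.3]
```

```bash
python3 -m inch '[[0,0.13,0.04,0],[0,0.13,0.04,0],[0,0,0,0]]'
python3 chk.py 16
```

```text
t: 12.12
tool_pos: [0.641, 0.1638, 0.0023]
tcp_rot: [-0.001, 0.849, 0.529, 0.0]
ft_force: [-2.6, 1.1, 6.7]
grip_width: 0.0596
normal in tool [-0.691  0.396 -0.605] centre in tool mm [ 18.5 -49.7 -30.9] 10935 [-25.7 -76.5 -55.6] [39.6 -5.7  2.4]
normal in tool [ 0.001  0.539 -0.842] centre in tool mm [  0.1 -24.8 -73.5] 13562 [-13.8 -46.  -87.5] [ 13.8  15.  -47.7]
```

```bash
python3 -m inch '[[0,0.12,0.07,0],[0,0.12,0.07,0],[0,0,0,0]]'
python3 chk.py 17
```

```text
t: 12.42
tool_pos: [0.6493, 0.1599, -0.0034]
tcp_rot: [-0.001, 0.849, 0.529, 0.0]
ft_force: [-2.6, 0.8, 6.9]
grip_width: 0.0595
normal in tool [ 0.002 -0.69  -0.723] centre in tool mm [  0.3  -6.1 -27.9] 19939 [-59.4 -33.3 -45.5] [60.1 12.1 -3.6]
normal in tool [ 0.001 -0.695 -0.719] centre in tool mm [  0.2 -49.  -78. ] 17590 [-30.3 -74.2 -96.2] [ 30.6 -30.3 -52.4]
```

```bash
python3 -m inch '[[0,0.14,0.05,0],[0,0.14,0.04,0],[0,0,0,0]]'
python3 chk.py 18
```

```text
t: 12.72
tool_pos: [0.6571, 0.1579, -0.0048]
tcp_rot: [-0.003, 0.848, 0.53, -0.001]
ft_force: [-10.0, 2.4, 19.3]
grip_width: 0.0597
normal in tool [-0.017 -0.673 -0.739] centre in tool mm [ -0.2  -7.9 -28.2] 17812 [-61.9 -36.9 -46.6] [59.4 11.7 -4.8]
normal in tool [-0.012 -0.671 -0.741] centre in tool mm [  0.4 -48.4 -80.1] 17624 [-30.8 -75.  -97.6] [ 30.2 -29.3 -54.9]
```

View pics/wrist_18.png

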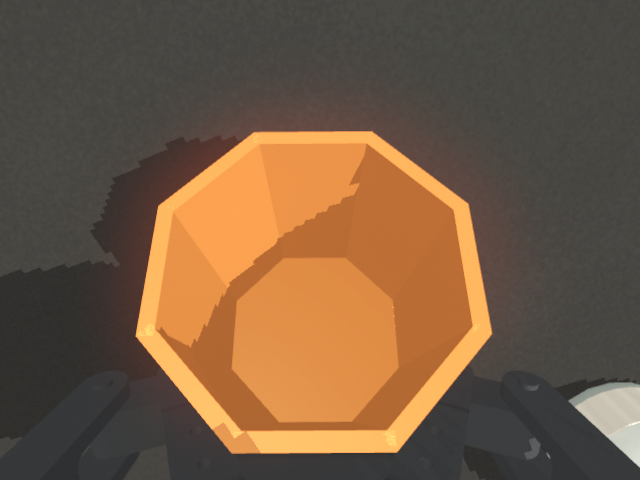

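```bash
python3 -m inch '[[0,0.02,-0.05,0],[0,0,0,0]]'
python3 -m inch '[[0,0,0,0],[0,0,0,0],[0,0,0,0],[0,0,0,0],[0,0,0,0],[0,0,0,0]]' 0 20
python3 chk.py 19
```

```text
t: 12.93
tool_pos: [0.6599, 0.1555, -0.0043]
tcp_rot: [-0.001, 0.848, 0.53, 0.001]
ft_force: [-3.3, 2.0, 8.9]
grip_width: 0.0597
t: 13.43
tool_pos: [0.6603, 0.1527, -0.0063]
tcp_rot: [0.0, 0.849, 0.529, -0.0]
ft_force: [-0.3, -0.2, 0.5]
grip_width: 0.0852
normal in tool [-0.011 -0.703 -0.711] centre in tool mm [  2.1 -52.1 -81.5] 19747 [-28.9 -77.8 -99.5] [ 32.3 -33.9 -55.3]
normal in tool [-0.012 -0.697 -0.717] centre in tool mm [  2.5  -9.6 -30.9] 21233 [-59.1 -36.6 -48.2] [65.7  8.2 -6.3]
```

View pics/wrist_19.png

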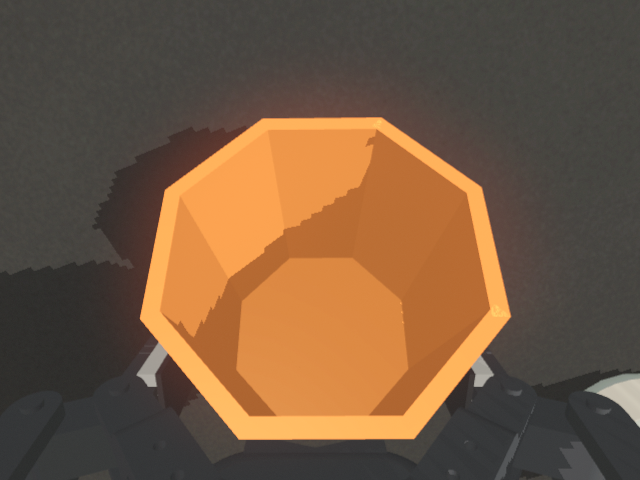

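```bash
python3 -m inch '[[0,0.05,-0.12,0],[0,0.05,-0.12,0],[0,0.05,-0.15,0],[0,0.05,-0.15,0],[0,0,-0.15,0],[0,0,-0.15,0],[0,0,-0.15,0],[0,0,-0.15,0],[0,0,0,0]]'
python3 chk.py 20
```

```text
t: 14.23
tool_pos: [0.6684, 0.15, 0.0415]
tcp_rot: [0.0, 0.849, 0.529, 0.001]
ft_force: [0.8, -0.5, 0.5]
grip_width: 0.0855
normal in tool [-0.026 -1.    -0.014] centre in tool mm [ 2.  21.5 -3.8] 5523 [-13.2  17.6 -30.4] [51.3 23.3 40.6]
normal in tool [ 0.001  0.008 -1.   ] centre in tool mm [  2.2 -10.7 -28.8] 4469 [-28.1 -35.9 -30.3] [ 32.2  25.5 -27. ]
```

View pics/wrist_20.png

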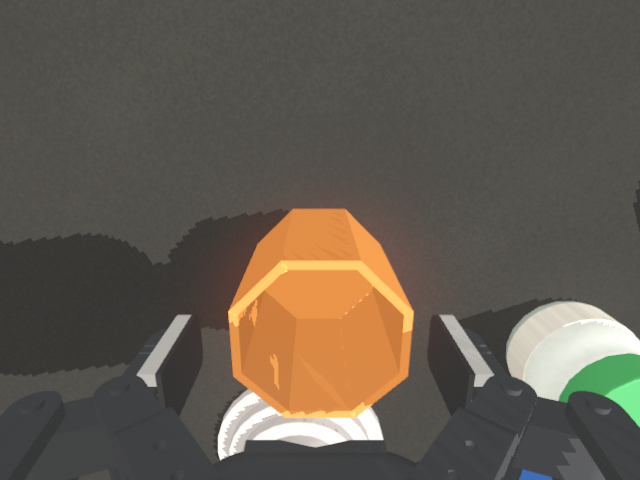

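```bash
python3 -m inch '[[0.05,-0.19,0,0],[0.0,-0.19,0.25,0],[0,0,0,0],[0,0,0,0],[0,0,0,0]]'
python3 chk.py 21
python3 -m inch '[[0,0,0,0],[0,0,0,0],[0,0,0,0],[0,0,0,0],[0,0,0,0],[0,0,0,0]]' 1 30
python3 - <<'E'
from h import *
go(.566-.18*.99*1,.0,.0)
E
```

```text
t: 14.7
tool_pos: [0.6543, 0.1579, 0.029]
tcp_rot: [-0.0, 0.848, 0.529, -0.001]
ft_force: [-0.7, 0.1, 0.9]
grip_width: 0.0852
normal in tool [-0.001  1.    -0.001] centre in tool mm [  1.  -19.2 -14.5] 5756 [-12.7 -20.2 -42.5] [ 15.  -18.2  29.1]
normal in tool [ 0.702  0.712 -0.003] centre in tool mm [ 20.   29.8 -10.9] 4758 [  9.2  12.3 -42.5] [37.3 39.2 28.4]
t: 15.25
tool_pos: [0.6552, 0.158, 0.03]
tcp_rot: [0.0, 0.849, 0.529, 0.0]
ft_force: [0.4, -0.6, 1.1]
grip_width: 0.0595
yaw now 63.9; shift units [-6.49 -4.26  0.74];
```

```bash
python3 -m inch '[[0,0,-0.5,0],[0,0,-0.7,0],[0,0,-0.6,0],[0,0,0,0],[0,0,0,0]]'
python3 - <<'E'
from h import *
go(.50,.08,.10,98)
E
```

```text
t: 15.67
tool_pos: [0.6555, 0.1583, 0.1031]
tcp_rot: [0.001, 0.849, 0.529, 0.001]
ft_force: [-0.6, -1.1, -0.5]
grip_width: 0.0598
yaw now 63.9; shift units [-3.47 -2.63  0.07]; turn world 34.1deg = spin units -4.96; q7 0.49
```

```bash
python3 -m inch '[[-0.5,-0.38,0,0],[-0.6,-0.45,0,0],[-0.7,-0.55,0,0],[-0.7,-0.55,0,0],[-0.6,-0.4,0,0],[-0.37,-0.3,0,0],[0,0,0,-0.5],[0,0,0,-0.7]]'
python3 -m inch '[[0,0,0,-0.8],[0,0,0,-0.8],[0,0,0,-0.8],[0,0,0,-0.8],[0,0,0,-0.56],[0,0,0,0],[0,0,0,0]]'
python3 - <<'E'
from h import *
go(.47,-.15,.10,98)
E
```

```text
t: 16.33
tool_pos: [0.4971, 0.0777, 0.1002]
tcp_rot: [0.0, 0.808, 0.589, -0.002]
ft_force: [0.1, -0.3, -0.2]
grip_width: 0.0598
t: 16.92
tool_pos: [0.4984, 0.0794, 0.1006]
tcp_rot: [-0.001, 0.657, 0.754, -0.001]
ft_force: [0.3, 0.3, -1.2]
grip_width: 0.0594
yaw now 97.9; shift units [-5.58 -1.49  0.02]; turn world 0.1deg = spin units -0.02; q7 1.20
```

```bash
python3 -m inch '[[-0.4,-0.1,0,0],[-0.6,-0.15,0,0],[-0.8,-0.22,0,0],[-0.8,-0.22,0,0],[-0.8,-0.22,0,0],[-0.8,-0.2,0,0],[-0.8,-0.2,0,0],[-0.58,-0.18,0,0],[0,0,0,0],[0,0,0,0]]'
python3 - <<'E'
from h import *
s,p,M=tool();c=grab("wrist","22"); q=grab("side","22")
m=mask(c,(65,60,60),(85,255,255)).astype(np.uint8)
print(p)
go(.5375,-.14,.10,98)
cv2.imwrite("pics/s22z.png",cv2.resize(q["p"][120:320,200:460],None,fx=3,fy=3)[:,:,::-1])
E
```

```text
t: 17.75
tool_pos: [0.4705, -0.1513, 0.1012]
tcp_rot: [-0.001, 0.658, 0.753, -0.0]
ft_force: [0.7, 0.7, -0.2]
grip_width: 0.0598
[ 0.47047908 -0.15126667  0.10115854]
yaw now 98.0; shift units [-0.02  1.67  0.04]; turn world 0.0deg = spin units -0.00; q7 1.70
```

View pics/wrist_22.png

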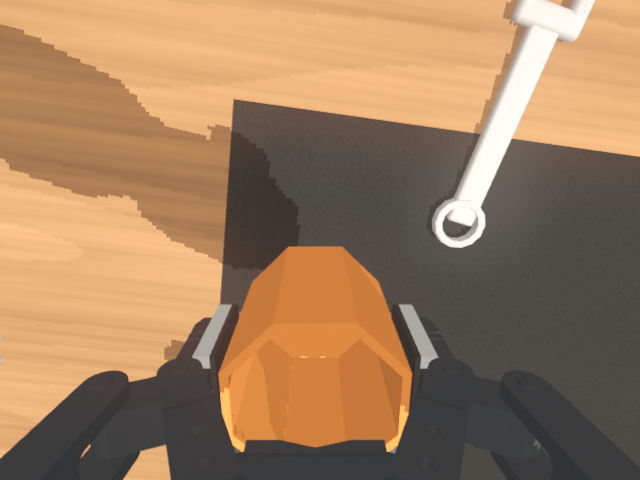

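View pics/s22z.png

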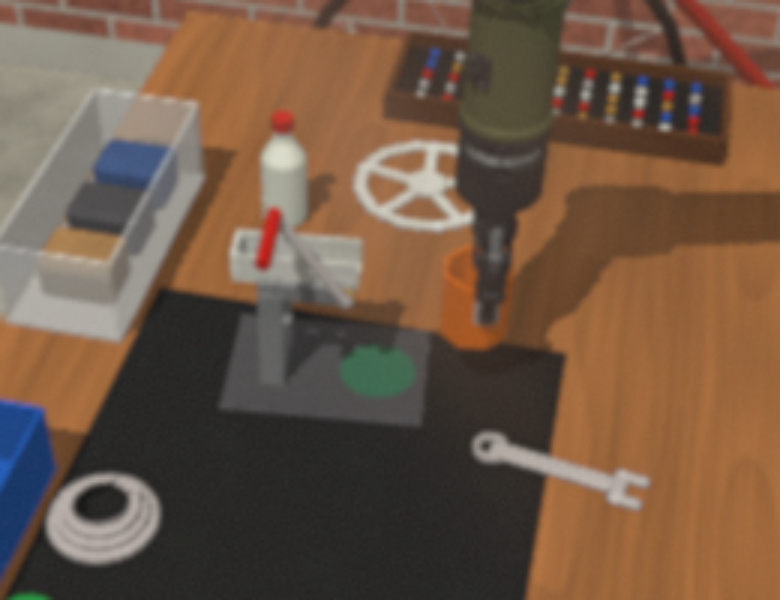

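```bash
python3 -m inch '[[0,0,0.6,0],[0,0,0.6,0],[0,0.3,0,0],[0,0.4,0,0],[0,0.4,0,0],[0,0.35,0,0],[0,0.22,0,0],[0,0,0,0],[0,0,0,0]]'
python3 - <<'E'
from h import *
s,p,M=tool(); q=grab("side","23")
go(.5375,-.14,.036,98)
cv2.imwrite("pics/s23z.png",cv2.resize(q["p"][120:320,200:460],None,fx=3,fy=3)[:,:,::-1])
E
```

```text
t: 18.6
tool_pos: [0.5373, -0.1389, 0.0536]
tcp_rot: [-0.0, 0.655, 0.755, -0.0]
ft_force: [0.2, -0.3, -0.6]
grip_width: 0.0594
yaw now 98.1; shift units [-0.01  0.02  0.44]; turn world -0.1deg = spin units 0.01; q7 1.53
```

View pics/s23z.png

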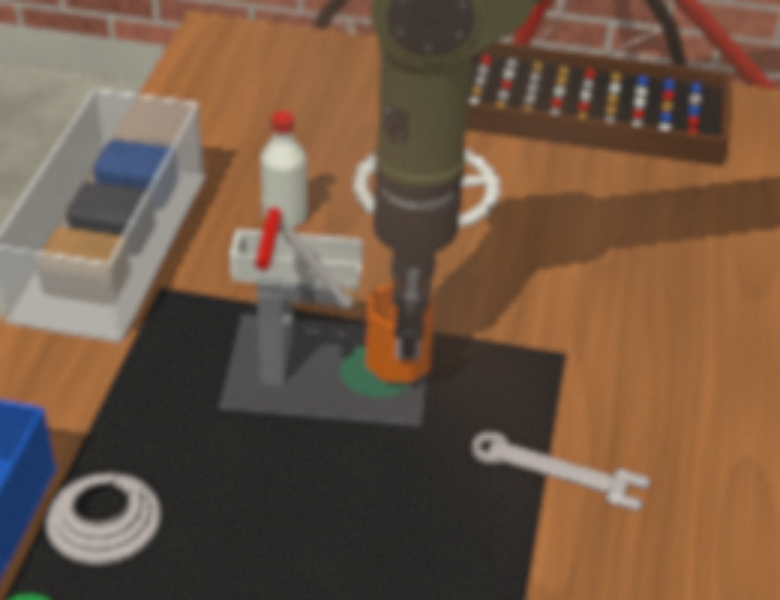

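```bash
python3 -m inch '[[0,0,0.2,0],[0,0,0.2,0],[0,0,0.05,0],[0,0,0,0]]'
python3 -m inch '[[0,0,0,0],[0,0,0,0],[0,0,0,0],[0,0,0,0],[0,0,0,0]]' 0 20
python3 - <<'E'
from h import *
s,p,M=tool(); q=grab("side","24");c=grab("wrist","24")
P=orange(c,p); 
for k in range(2):
    n,ce,b=ransac_plane(P); print("normal in tool",(M.T@n).round(3),"centre in tool mm",(M.T@(ce-p)*1000).round(1),b.sum(), ((P[b]-p)@M*1000).min(0).round(1),((P[b]-p)@M*1000).max(0).round(1)); P=P[~b]
cv2.imwrite("pics/s24z.png",cv2.resize(q["p"][120:320,200:460],None,fx=3,fy=3)[:,:,::-1])
E
```

```text
t: 18.98
tool_pos: [0.5366, -0.1409, 0.0358]
tcp_rot: [-0.0, 0.656, 0.754, -0.001]
ft_force: [-2.5, -0.4, 7.4]
grip_width: 0.0594
t: 19.4
tool_pos: [0.5372, -0.1404, 0.0355]
tcp_rot: [-0.0, 0.656, 0.755, -0.0]
ft_force: [0.5, 0.0, 0.3]
grip_width: 0.085
normal in tool [ 0.002 -0.001 -1.   ] centre in tool mm [-86.7 -27.1  35. ] 14746 [-113.7  -81.5   33.5] [13.8 52.  36.4]
normal in tool [ 0.707 -0.707 -0.001] centre in tool mm [-20.4  28.2 -11.8] 4827 [-96.5 -49.1 -42.7] [-10.   37.9  36.4]
```

View pics/s24z.png

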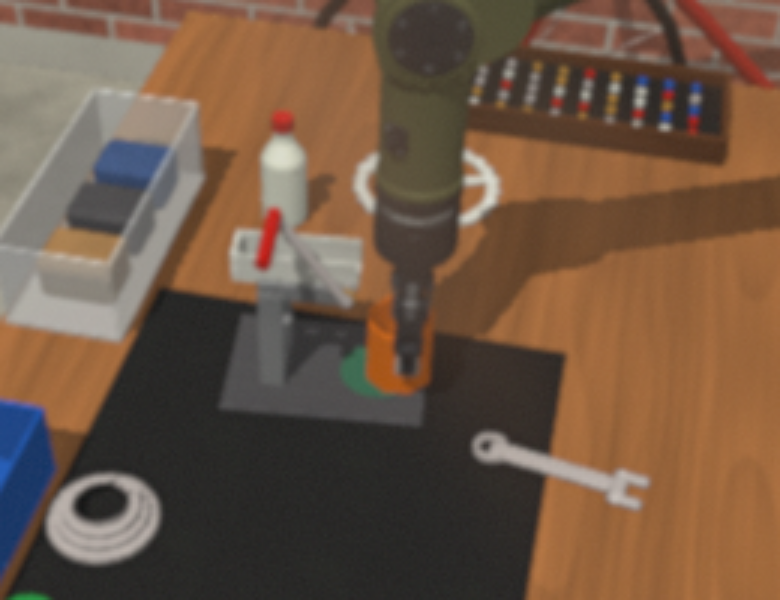

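View pics/wrist_24.png

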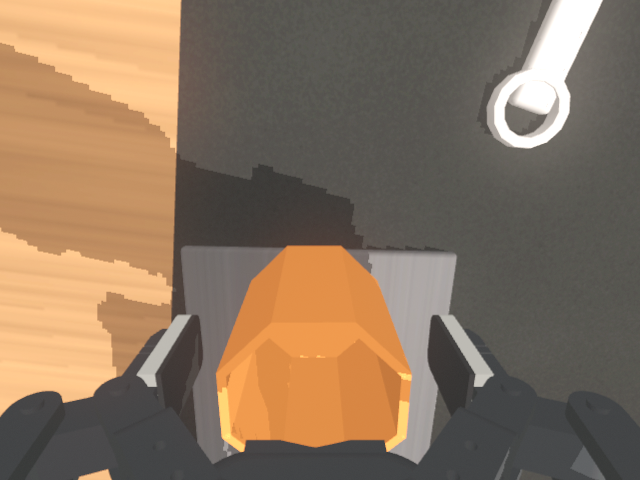

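```bash
python3 -m inch '[[0,-0.3,0,0],[0,-0.5,0,0],[0,-0.5,0.1,0],[0,-0.1,0.15,0],[0,0,0,0],[0,0,0,0]]'
python3 -m inch '[[0,0,0,0],[0,0,0,0],[0,0,0,0],[0,0,0,0]]' 0.41 20
cat > cupdisc.py <<'E'
from h import *
import sys
tag=sys.argv[1]
D=np.array([.566,-.136]); xs=np.array([.9903,.1392]); ys=np.array([-.1392,.9903])
s,p,M=tool(); print("t",s["t"],"tool rel disc (stand mm)",round((p[:2]-D)@xs*1000,1),round((p[:2]-D)@ys*1000,1),"z",p[2].round(4),"w",s["grip_width"])
for n in sys.argv[2:]:
    c=grab(n,tag); P=orange(c,[.56,-.136,.05],.12)
    P=P[(P[:,2]>.012)&(P[:,2]<.085)]
    top=P[(P[:,2]>.070)]
    for nm,Q in (("all",P),("top",top)):
        a=np.c_[(Q[:,:2]-D)@xs,(Q[:,:2]-D)@ys]*1000
        print(n,nm,len(a),"stand x,y range",np.percentile(a,[1,99],axis=0).round(1).tolist(), "mid",np.percentile(a,[1,99],axis=0).mean(0).round(1),"zmax",np.percentile(Q[:,2],98).round(4))
E
python3 cupdisc.py 25 wrist side scene
```

```text
t: 20.0
tool_pos: [0.4824, -0.1483, 0.0257]
tcp_rot: [0.0, 0.656, 0.754, 0.0]
ft_force: [0.7, 0.5, 0.3]
grip_width: 0.0852
t: 20.33
tool_pos: [0.4826, -0.1478, 0.0259]
tcp_rot: [0.0, 0.656, 0.755, 0.0]
ft_force: [0.5, -0.2, 0.3]
grip_width: 0.0508
t 20.3333 tool rel disc (stand mm) -84.2 -0.1 z 0.0259 w 0.050842381669498705
wrist all 8493 stand x,y range [[-50.5, -30.1], [-32.4, 27.7]] mid [-41.5  -1.2] zmax 0.0556Traceback (most recent call last):
  File "cupdisc.py", line 12, in <module>
    print(n,nm,len(a),"stand x,y range",np.percentile(a,[1,99],axis=0).round(1).tolist(), "mid",np.percentile(a,[1,99],axis=0).mean(0).round(1),"zmax",np.percentile(Q[:,2],98).round(4))
                                        ~~~~~~~~~~~~~^^^^^^^^^^^^^^^^^
    return _quantile_unchecked(
        a, q, axis, out, overwrite_input, method, keepdims, weights)
    return _ureduce(a,
                    func=_quantile_ureduce_func,
    ...<5 lines>...
                    overwrite_input=overwrite_input,
                    method=method)
    r = func(a, **kwargs)
    result = _quantile(arr,
                       quantiles=q,
    ...<2 lines>...
                       out=out,
                       weights=wgt)
    slices_having_nans = np.isnan(arr[-1, ...])
                                  ~~~^^^^^^^^^
IndexError: index -1 is out of bounds for axis 0 with size 0
```

View pics/wrist_25.png

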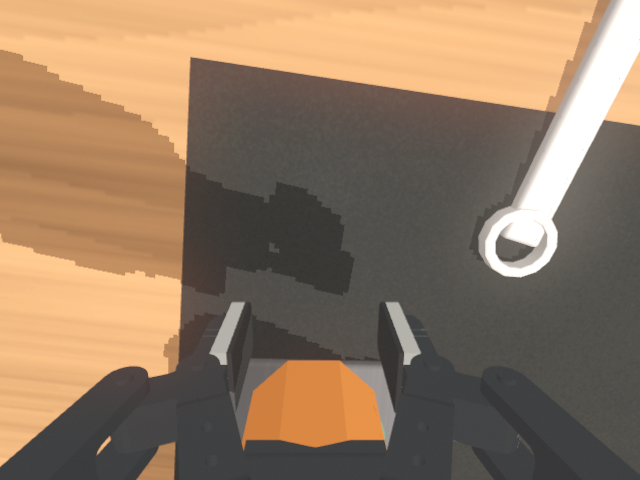

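```bash
sed -i 's/    for nm,Q in/    if not len(top): top=P\n    for nm,Q in/' cupdisc.py; python3 -m inch '[[0,0.3,0,0],[0,0.3,0,0],[0,0.2,0,0],[0,0.12,0,0],[0,0.12,0,0],[0,0.12,0,0],[0,0.1,0,0],[0,0,0,0],[0,0,0,0]]'
python3 cupdisc.py 26 wrist side scene
python3 - <<'E'
import cv2
q=cv2.imread("pics/side_26.png");cv2.imwrite("pics/s26z.png",cv2.resize(q[150:280,240:400],None,fx=5,fy=4.6,interpolation=2))
q=cv2.imread("pics/scene_26.png");cv2.imwrite("pics/c26z.png",cv2.resize(q[200:330,190:350],None,fx=5,fy=4.6,interpolation=2))
E
```

```text
t: 21.13
tool_pos: [0.5319, -0.1411, 0.0257]
tcp_rot: [0.0, 0.656, 0.755, 0.0]
ft_force: [0.3, -0.0, 0.3]
grip_width: 0.0502
t 21.1333 tool rel disc (stand mm) -34.4 -0.3 z 0.0257 w 0.050159005774474984
wrist all 18522 stand x,y range [[-35.4, -25.7], [23.0, 24.6]] mid [-6.2 -0.6] zmax 0.0768
wrist top 3732 stand x,y range [[-35.5, -22.9], [-22.7, 21.8]] mid [-29.1  -0.6] zmax 0.0773
side all 482 stand x,y range [[-26.1, -31.7], [23.9, 32.3]] mid [-1.1  0.3] zmax 0.079
side top 93 stand x,y range [[-21.6, -32.3], [24.5, 35.0]] mid [1.4 1.3] zmax 0.0798
scene all 264 stand x,y range [[-36.6, -30.9], [25.0, 24.8]] mid [-5.8 -3.1] zmax 0.0786
scene top 78 stand x,y range [[-36.8, -30.6], [23.8, 24.7]] mid [-6.5 -2.9] zmax 0.0798
```

View pics/s26z.png

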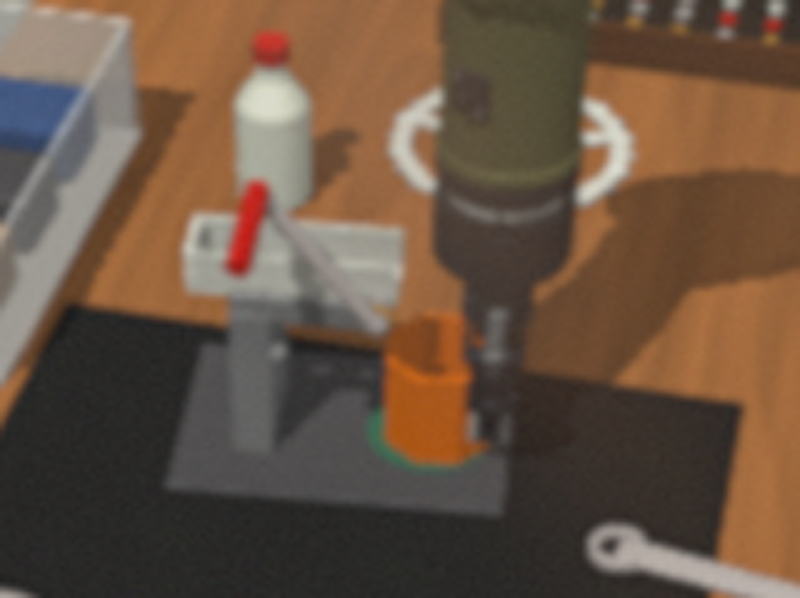

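View pics/c26z.png

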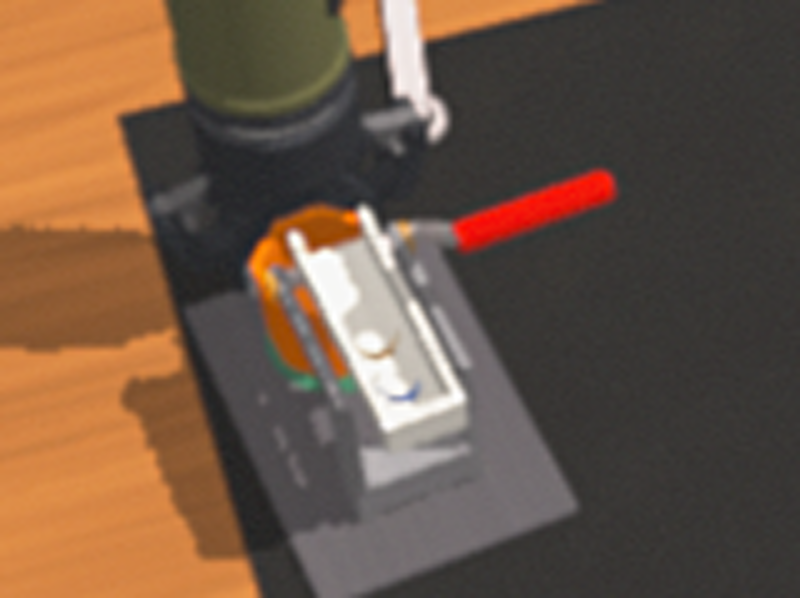

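```bash
python3 -m inch '[[0,0.07,0,0],[0,0.06,0,0],[0,0,0,0],[0,0,0,0]]'
python3 cupdisc.py 27 wrist side
```

```text
t: 21.62
tool_pos: [0.5373, -0.1405, 0.0258]
tcp_rot: [0.0, 0.656, 0.755, 0.0]
ft_force: [-0.2, 0.3, 0.1]
grip_width: 0.0502
t 21.6167 tool rel disc (stand mm) -29.1 -0.4 z 0.0258 w 0.05017598180751125
wrist all 18705 stand x,y range [[-30.6, -25.9], [27.7, 24.5]] mid [-1.5 -0.7] zmax 0.0768
wrist top 3716 stand x,y range [[-30.7, -23.3], [-18.0, 21.8]] mid [-24.3  -0.7] zmax 0.0773
side all 480 stand x,y range [[-19.2, -31.9], [29.3, 32.1]] mid [5.  0.1] zmax 0.0788
side top 92 stand x,y range [[-17.2, -31.6], [29.6, 53.6]] mid [ 6.2 11. ] zmax 0.0814
```

```bash
python3 -m inch '[[0,-0.2,0,0],[0,-0.5,0,0],[0,-0.6,0,0],[0,-0.4,-0.3,0],[0,0,-0.9,0],[0,0,-0.9,0],[0,0,-0.9,0],[0,0,-0.9,0],[0,0,-0.9,0],[0,0,0,0]]'
python3 -m inch '[[0,0,-0.9,0],[0,0,-0.6,0],[0,0,0,0]]' 0
python3 cupdisc.py 28 wrist side scene
python3 - <<'E'
import cv2
q=cv2.imread("pics/side_28.png");cv2.imwrite("pics/s28z.png",cv2.resize(q[150:280,240:400],None,fx=5,fy=4.6,interpolation=2))
E
```

```text
t: 22.55
tool_pos: [0.4731, -0.1504, 0.2236]
tcp_rot: [0.005, 0.656, 0.755, -0.0]
ft_force: [0.9, -1.2, -0.6]
grip_width: 0.0506
t: 22.8
tool_pos: [0.4718, -0.1503, 0.2814]
tcp_rot: [0.004, 0.656, 0.755, -0.0]
ft_force: [-0.1, 0.3, -0.1]
grip_width: 0.0839
t 22.8 tool rel disc (stand mm) -95.3 -1.1 z 0.2814 w 0.08386251819232635
wrist all 3333 stand x,y range [[-30.2, -30.5], [28.8, 28.1]] mid [-0.7 -1.2] zmax 0.0772
wrist top 876 stand x,y range [[-30.2, -30.8], [29.8, 28.7]] mid [-0.2 -1.1] zmax 0.0776
side all 613 stand x,y range [[-29.4, -32.2], [29.1, 32.0]] mid [-0.2 -0.1] zmax 0.0788
side top 131 stand x,y range [[-28.7, -32.7], [28.2, 31.5]] mid [-0.2 -0.6] zmax 0.0801
scene all 232 stand x,y range [[-31.0, -31.1], [29.6, 22.0]] mid [-0.7 -4.5] zmax 0.0789
scene top 73 stand x,y range [[-31.5, -31.1], [27.0, 22.2]] mid [-2.2 -4.5] zmax 0.08
```

View pics/s28z.png

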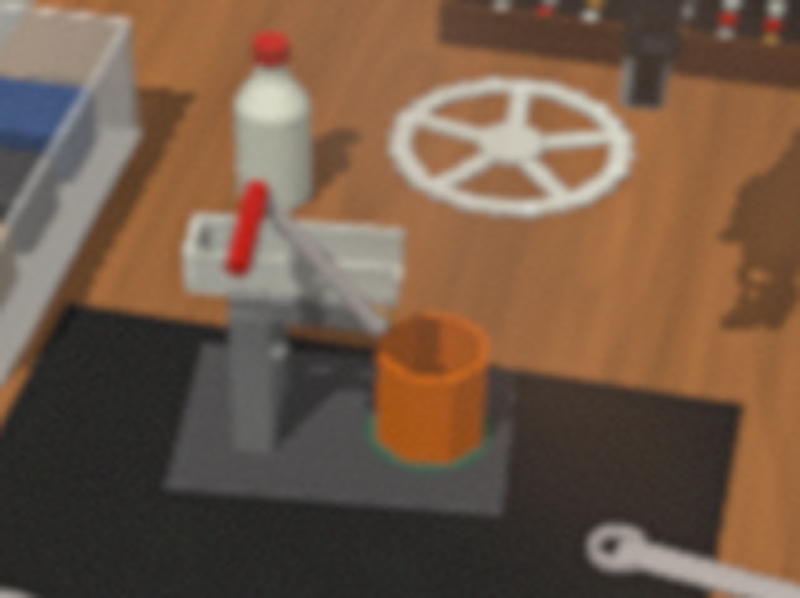

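View pics/wrist_28.png

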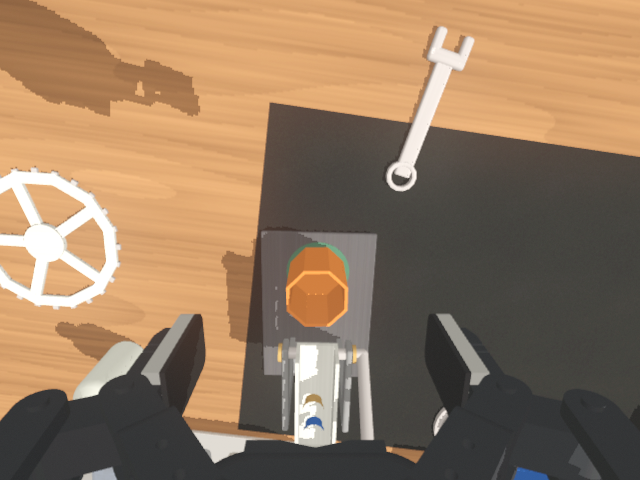

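```bash
python3 -m inch '[[0,0,-0.3,1],[0,0,0,1],[0,0,0,1],[0,0,0,1],[0,0,0,1],[0,0,0,1],[0,0,0,1],[0,0,0,1],[0,0,0,1],[0,0,0,1]]' 0.6
python3 -m inch '[[0,0,0,1],[0,0,0,1],[0,0,0,1],[0,0,0,0.1],[0,0,0,0],[0,0,0,0]]'
python3 - <<'E'
from h import *
print(telemetry.read_state()["grip_width"]);go(.643,-.0364,.285,8)
E
```

```text
t: 23.78
tool_pos: [0.4687, -0.1495, 0.2879]
tcp_rot: [-0.001, 0.968, 0.25, -0.001]
ft_force: [0.3, 0.3, 0.9]
grip_width: 0.0343
t: 24.28
tool_pos: [0.4692, -0.1497, 0.2888]
tcp_rot: [-0.001, 0.998, 0.071, -0.001]
ft_force: [0.4, -0.4, 0.1]
grip_width: 0.0343
0.03433053447404769
yaw now 8.1; shift units [ 4.7  -2.19  0.09]; turn world -0.1deg = spin units 0.01; q7 0.43
```

```bash
python3 -m inch '[[0.3,-0.4,0,0],[0.5,-0.6,0,0],[0.6,-0.6,0,0],[0.7,-0.5,0,0],[0.7,-0.1,0,0],[0.7,0,0,0],[0.7,0,0,0],[0.5,0,0,0],[0,0,0,0],[0,0,0,0]]'
python3 - <<'E'
from h import *
c=grab("wrist","30");
m=mask(c,(0,180,80),(5,255,255)).astype(np.uint8); k,l,s,ce=cv2.connectedComponentsWithStats(m); j=1+np.argmax(s[1:,4]); P=cloud(c,l==j); print(s[j],P.mean(0),np.percentile(P,[2,98],axis=0).round(4).tolist())
s,p,M=tool(); Q=(P-p)@M*1000; print("bar in tool",np.percentile(Q,[2,50,98],axis=0).round(1).tolist())
go(.643,-.0364,.197,8)
E
```

```text
t: 25.12
tool_pos: [0.6437, -0.036, 0.2884]
tcp_rot: [-0.001, 0.998, 0.071, -0.001]
ft_force: [-0.4, 0.4, -0.4]
grip_width: 0.0342
[306 229  23  24 168] [ 0.64327725 -0.02316623  0.21871225] [[0.6376, -0.0312, 0.2125], [0.6504, -0.0199, 0.2221]]
bar in tool [[-3.6, -16.2, 66.9], [1.5, -15.1, 69.6], [8.9, -4.7, 76.5]]
yaw now 8.0; shift units [ 0.  -0.   2.3]; turn world -0.0deg = spin units 0.01; q7 -0.16
```

View pics/wrist_30.png

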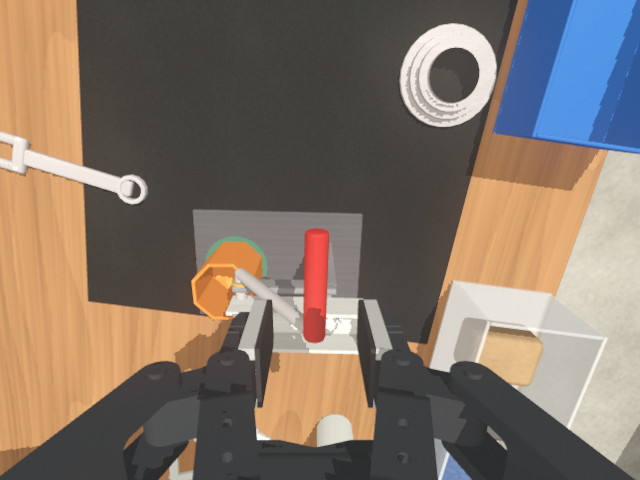

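```bash
python3 -m inch '[[0,0,0.6,0],[0,0,0.7,0],[0,0,0.6,0],[0,0,0.35,0],[0,0,0,0],[0,0,0,0]]'
python3 -m inch '[[-0.12,0,-0.05,0],[-0.12,0,-0.05,0],[-0.12,0,-0.05,0],[-0.12,0,-0.05,0],[-0.12,0,-0.04,0],[-0.12,0,-0.03,0],[-0.12,0,-0.03,0],[-0.12,0,-0.02,0]]'
python3 - <<'E'
from h import *
s,p,M=tool();print(s["t"])
q=grab("side","31");cv2.imwrite("pics/s31z.png",cv2.resize(q["p"][130:290,220:420],None,fx=4,fy=3.7,interpolation=2)[:,:,::-1])
E
```

```text
t: 25.67
tool_pos: [0.643, -0.0377, 0.2001]
tcp_rot: [0.0, 0.998, 0.069, -0.0]
ft_force: [-0.5, 0.3, 0.9]
grip_width: 0.0341
t: 26.33
tool_pos: [0.6051, -0.0424, 0.2129]
tcp_rot: [0.0, 0.998, 0.069, 0.0]
ft_force: [2.8, 0.1, 1.6]
grip_width: 0.0344
26.3333
```

View pics/s31z.png

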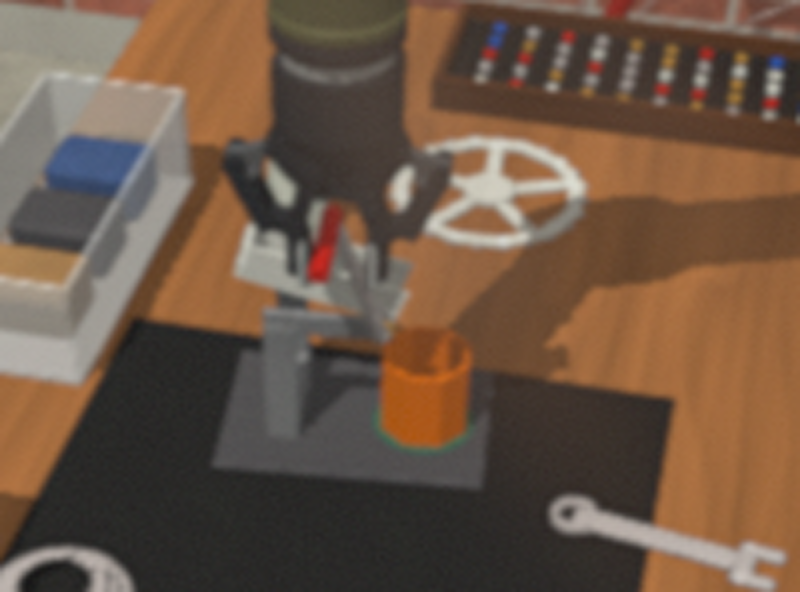

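```bash
python3 -m inch '[[-0.12,0,-0.01,0],[-0.12,0,-0.01,0],[-0.12,0,-0.01,0],[-0.12,0,-0.01,0],[-0.12,0,0,0],[-0.12,0,0,0],[-0.12,0,0,0],[-0.12,0,0.01,0],[-0.12,0,0.01,0],[-0.12,0,0.02,0]]'
python3 -m inch '[[-0.12,0,0.02,0],[-0.12,0,0.02,0],[-0.12,0,0.03,0],[-0.12,0,0.03,0],[-0.12,0,0.04,0],[-0.12,0,0.05,0],[-0.12,0,0.06,0]]'
python3 - <<'E'
from h import *
s,p,M=tool();print(s["t"])
q=grab("side","32");cv2.imwrite("pics/s32z.png",cv2.resize(q["p"][130:290,220:420],None,fx=4,fy=3.7,interpolation=2)[:,:,::-1])
E
```

```text
t: 27.22
tool_pos: [0.5573, -0.049, 0.2124]
tcp_rot: [0.0, 0.998, 0.069, -0.0]
ft_force: [1.9, 0.8, 0.6]
grip_width: 0.0343
t: 27.8
tool_pos: [0.5242, -0.0537, 0.2023]
tcp_rot: [0.0, 0.998, 0.069, -0.0]
ft_force: [2.2, 0.8, 0.5]
grip_width: 0.0342
27.8
```

View pics/s32z.png

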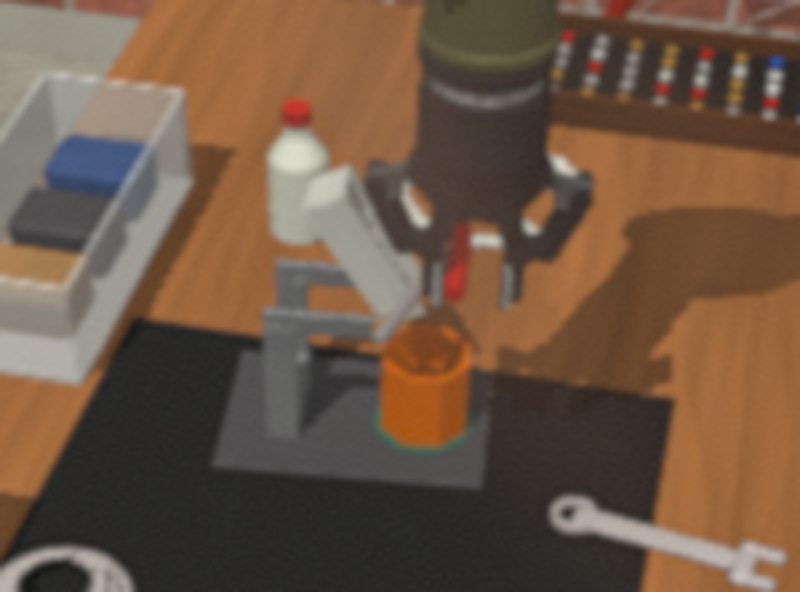

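```bash
python3 -m inch '[[-0.12,0,0.05,0],[-0.12,0,0.05,0],[-0.12,0,0.06,0],[-0.12,0,0.06,0],[-0.1,0,0.05,0],[-0.05,0,0.02,0],[0,0,0,0],[0,0,0,0],[0,0,0,0]]'
python3 - <<'E'
from h import *
s,p,M=tool();print(s["t"])
q=grab("side","33");cv2.imwrite("pics/s33z.png",cv2.resize(q["p"][130:290,220:420],None,fx=4,fy=3.7,interpolation=2)[:,:,::-1])
c=grab("scene","33");cv2.imwrite("pics/c33z.png",cv2.resize(c["p"][180:340,170:370],None,fx=4,fy=3.7,interpolation=2)[:,:,::-1])
E
```

```text
t: 28.6
tool_pos: [0.5025, -0.0566, 0.1919]
tcp_rot: [0.0, 0.998, 0.069, 0.004]
ft_force: [10.1, 0.3, -3.0]
grip_width: 0.0343
28.6
```

View pics/s33z.png

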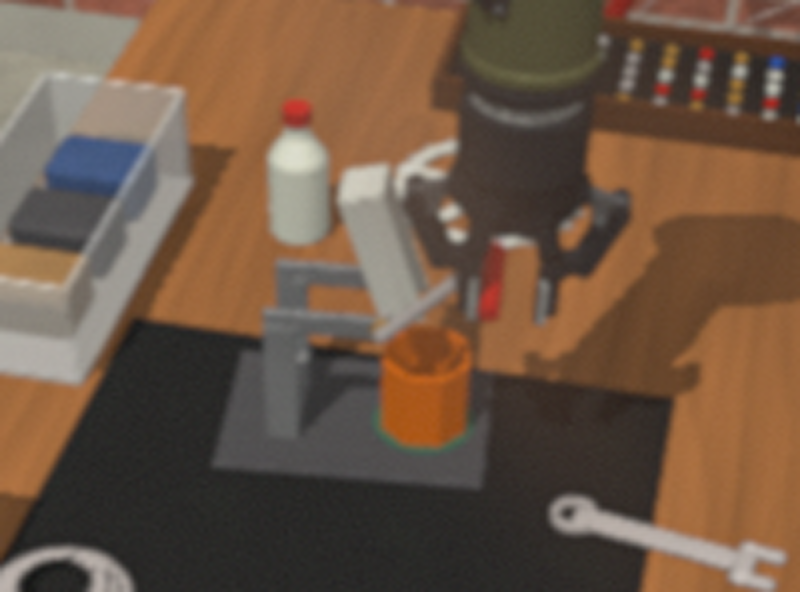

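View pics/c33z.png

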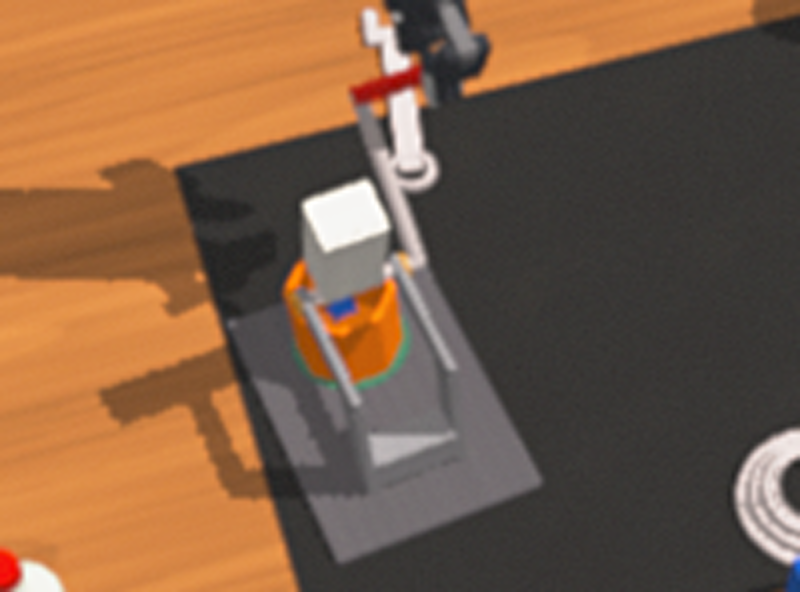

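```bash
python3 -m inch '[[0.15,0,0,0],[0.15,0,0,0],[0,0,0,0],[0,0,-0.5,0],[0,0,-0.8,0],[0,0,-0.8,0],[0,0,-0.8,0],[0,0,0,0]]'
python3 - <<'E'
from h import *
s,p,M=tool();print(s["t"])
q=grab("side","34");cv2.imwrite("pics/s34z.png",cv2.resize(q["p"][130:290,220:420],None,fx=4,fy=3.7,interpolation=2)[:,:,::-1])
c=grab("wrist","34")
go(.48,-.13,.30)
E
```

```text
t: 29.37
tool_pos: [0.5137, -0.055, 0.3123]
tcp_rot: [0.002, 0.998, 0.069, 0.003]
ft_force: [1.3, 1.0, 0.8]
grip_width: 0.0343
29.3667
yaw now 7.9; shift units [-1.04  1.74  0.19];
```

View pics/s34z.png

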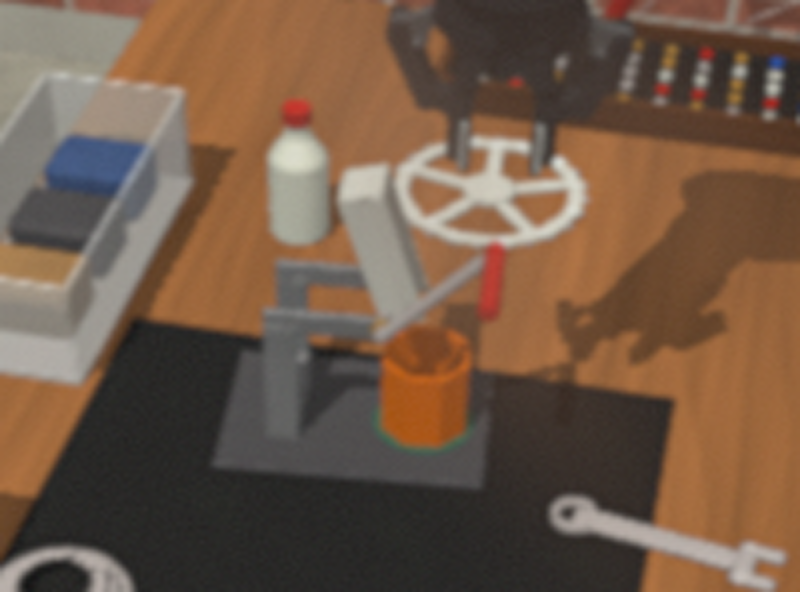

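View pics/wrist_34.png

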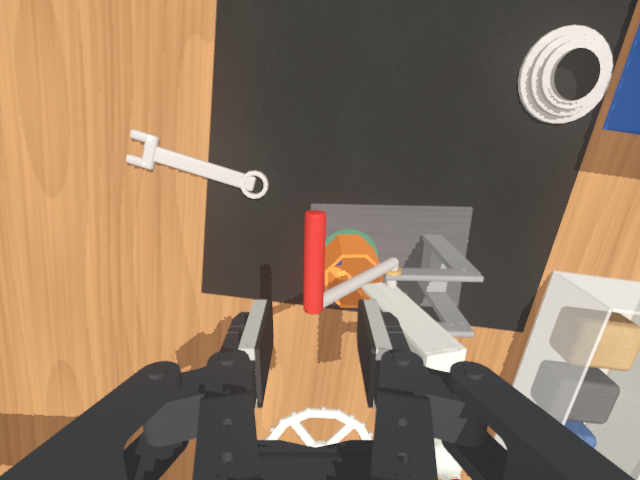

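```bash
python3 -m inch '[[0,0.7,0,0],[0,0.9,0,0],[0,0.9,0,0],[0,0.9,0,0],[0,0.5,0,0],[0,0,0,0],[0,0,0,0]]'
python3 - <<'E'
from h import *
s,p,M=tool();print(s["t"],p)
c=grab("wrist","35"); u,v=proj(c,[.566,-.136,.04]);print(u,v)
u,v=int(u),int(v);cv2.imwrite("pics/w35z.png",cv2.resize(c["p"][max(0,v-60):v+60,max(0,u-80):u+80],None,fx=5,fy=5,interpolation=2)[:,:,::-1])
E
```

```text
t: 30.05
tool_pos: [0.5319, -0.2108, 0.3047]
tcp_rot: [-0.002, 0.998, 0.068, -0.002]
ft_force: [-0.3, 1.6, -0.0]
grip_width: 0.0339
30.05 [ 0.53187706 -0.21078524  0.3046999 ]
359.08813822960747 124.19302329272308
```

View pics/w35z.png

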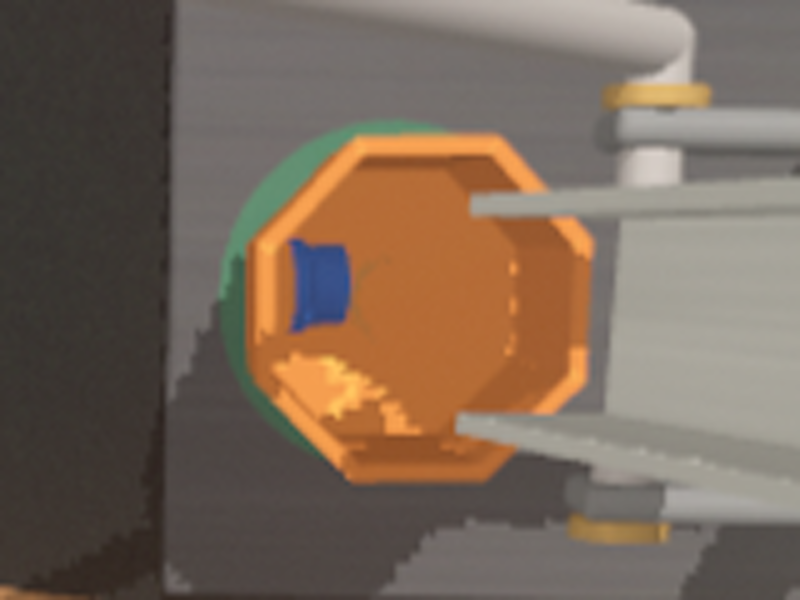

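View pics/wrist_35.png

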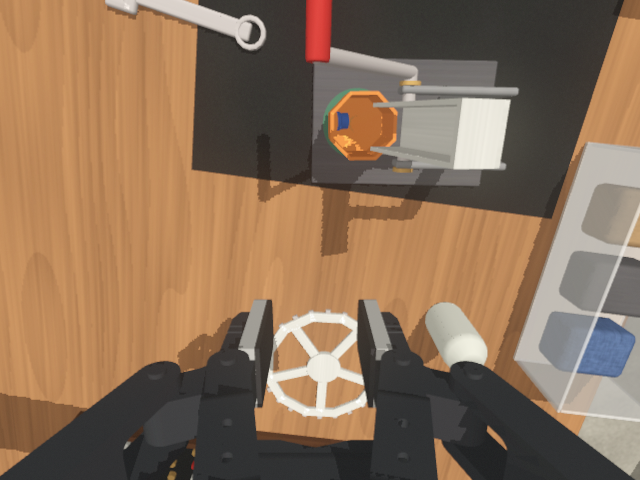

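Run:
```python
from h import *
c=grab("wrist"); h,w=c["d"].shape
v,u=np.mgrid[90:160,315:410]; z=c["d"][90:160,315:410]
P=np.stack([(u-c["cx"])/c["f"]*z,-(v-c["cy"])/c["f"]*z,-z],-1)-c["E"][:3,3]; W=P@c["E"][:3,:3]
H=(W[...,2]*1000)
im=np.clip(H,0,90)/90*255
a=cv2.applyColorMap(np.clip((H-5)/30*255,0,255).astype(np.uint8),cv2.COLORMAP_JET)
crop=c["p"][90:160,315:410].astype(float); b=np.clip((crop-crop.min((0,1)))*np.array([1.2,1.6,2.5]),0,255).astype(np.uint8)[:,:,::-1]
cv2.imwrite("pics/d36.png",np.vstack([cv2.resize(a,None,fx=4,fy=4,interpolation=0),cv2.resize(b,None,fx=4,fy=4,interpolation=2)]))
print(H[20:50:2,12:60:2].round(0).astype(int))
```

```text
[[  7   9   6  70  75  76  12  12  11  11  10   9  10  11  11  11  10  10
   11  10   9  12   9   9]
 [  8   7  67  76  76  11  12  12  11  10  11  11  10   9  10  12  11  10
   11  11   9  10  10 449]
 [  9  64  75  76  11  23  11  11  11  12  11  11   9  10  11  10  11  12
   10   9  10   9   9  11]
 [  9  74  76  11  12  26  25  24  22  23  10  11  12  11  11  13  10  10
   10  10  11  11  11  10]
 [  9  74  76  11   8  28  27  27  25  26  26  11  12  10  11  11  11  10
   12  12  11   9  11  10]
 [  8  73  76  10  11  29  29  28  27  26  27   9  17  10  12   9  11  11
   10  11  10  10  12  11]
 [  9  74  76  11   9  29  29  28  27  28  27  12  10  10  10  11  10  13
    9  11  10  11  11  10]
 [ 10  74  77  12  12  29  28  28  26  26  26  17   9  10   9  11  10  11
   10  10  10  10  10  11]
 [  9  76  76  10  10  29  30  26  26  26  26  11   9  11  10   9  11  11
    9  12  10  10   9  11]
 [ 10  73  77  11  10  27  26  26  26  24  23  13  10  10  12  10  11  10
    9  10  11  10  11   9]
 [ 11  74  76  13  10  25  25  20  20  18  10  10  10 449  12   9  11   8
   11  11  10  12  11  11]
 [ 10  75  78  11  20  20  11  11  11  11  11   9  10 449  11  11  10  11
   12   9  11  10  11  11]
 [ 10  74  76  12  10  11  12  11  10  10  11  10  12  10  10  11  10  10
    9  12  10  10  12  12]
 [ 10  74  76  10   8  10  10  11  11   9   8  11  11  10  10  10  11  10
   10  11  11  12  11  11]
 [  9  75  76   9  11  13  11  10  10  12  11   9  11  11  10  11  10  10
   11  11  12  10  11  10]]
```

View pics/d36.png

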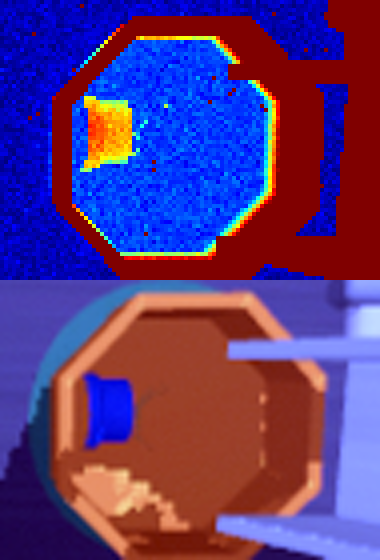

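Run:
```python
from h import *
c=grab("scene","37");q=grab("side","37")
cv2.imwrite("pics/c37z.png",cv2.resize(c["p"][180:340,170:370],None,fx=4,fy=3.7,interpolation=2)[:,:,::-1])
for n,k in(("scene",c),("side",q)):
    a=cv2.imread(f"pics/{n}0.png")[:,:,::-1].astype(int); d=np.abs(a-k["p"].astype(int)).sum(2)
    cv2.imwrite(f"pics/diff_{n}.png",np.clip(d*2,0,255).astype(np.uint8))
```

```text
(no output)
```

View pics/c37z.png

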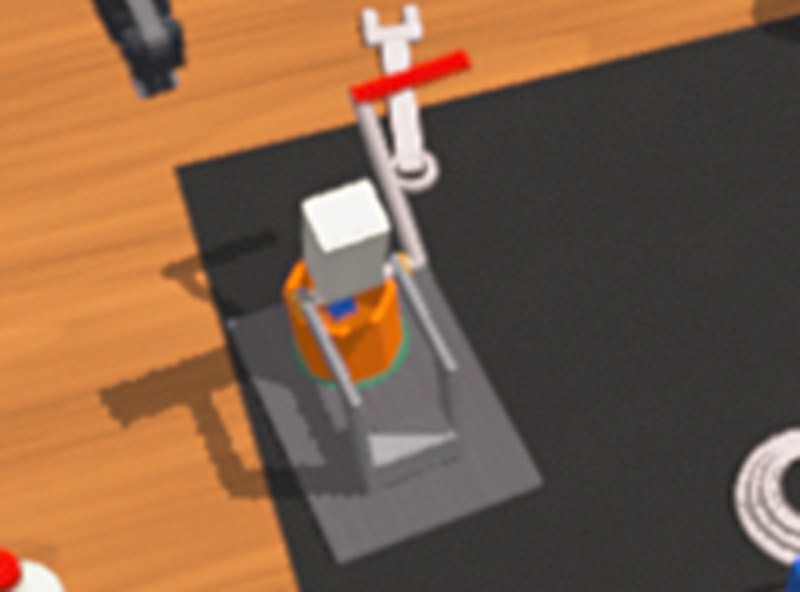

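View pics/diff_scene.png

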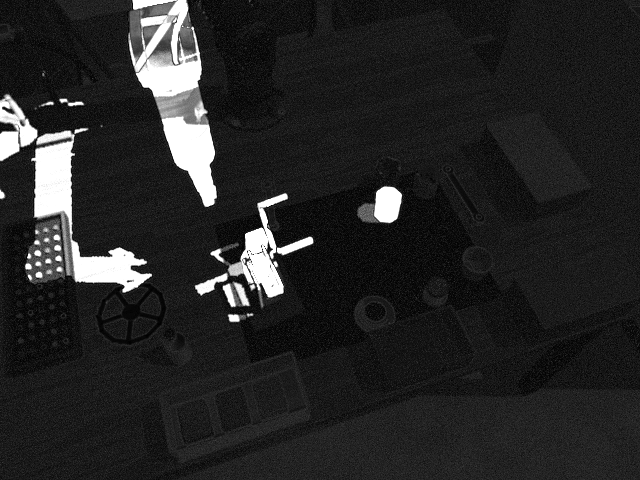

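View pics/diff_side.png

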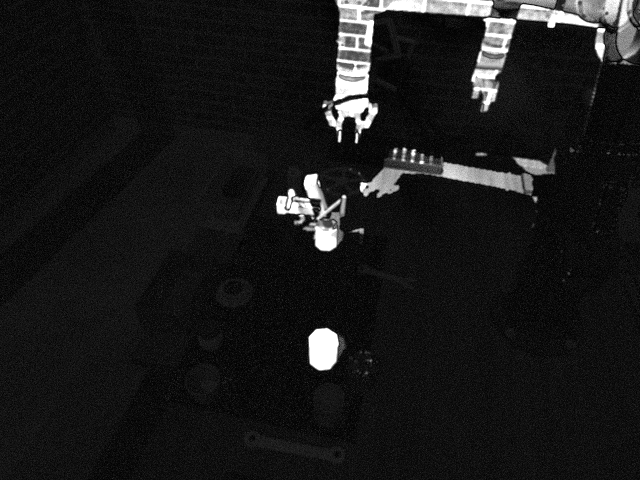

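```bash
python3 -m inch '[[0.3,0.4,0,0],[0,0,0.6,0],[0,0,0.8,0],[0,0,0.8,0],[0,0,0.8,0],[0,0,0.6,0],[0,0,0,0],[0,0,0,0]]'
python3 - <<'E'
from h import *
s,p,M=tool();print(s["t"],p,s["ft_force"])
c=grab("wrist","38"); u,v=proj(c,[.566,-.136,.04]);print(u,v)
u,v=int(u),int(v);k=c["p"][max(0,v-100):v+100,max(0,u-120):u+120];cv2.imwrite("pics/w38z.png",cv2.resize(k,None,fx=3.3,fy=3,interpolation=2)[:,:,::-1])
E
```

```text
t: 30.92
tool_pos: [0.5467, -0.223, 0.1627]
tcp_rot: [-0.0, 0.998, 0.07, -0.001]
ft_force: [-0.0, 0.0, 0.7]
grip_width: 0.0341
30.9167 [ 0.54666715 -0.22296697  0.16269414] [-0.02250693  0.00868763  0.73344868]
362.8763194970009 106.20760983149091
```

View pics/w38z.png

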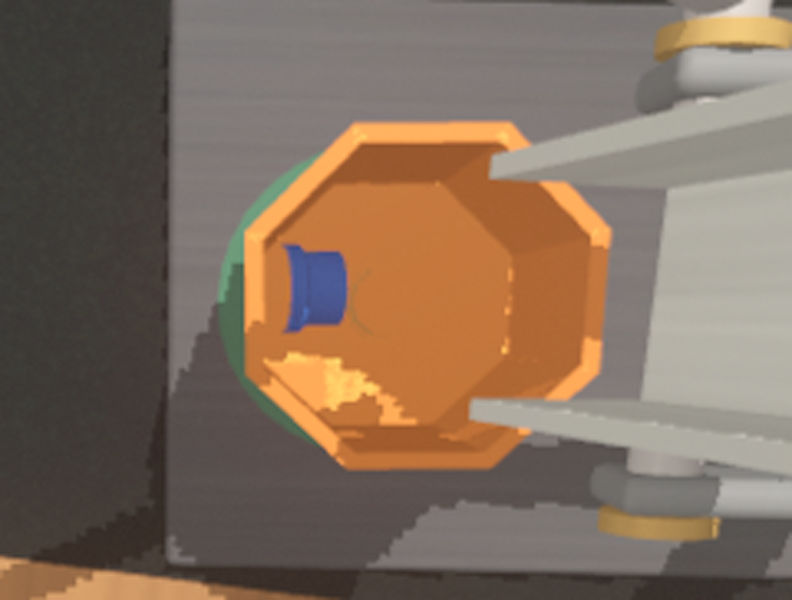

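Run:
```python
from h import *
np.set_printoptions(linewidth=220)
c=grab("wrist","39")
u0,u1,v0,v1=318,410,60,160
v,u=np.mgrid[v0:v1,u0:u1]; z=c["d"][v0:v1,u0:u1]
W=(np.stack([(u-c["cx"])/c["f"]*z,-(v-c["cy"])/c["f"]*z,-z],-1)-c["E"][:3,3])@c["E"][:3,:3]; H=W[...,2]*1000
print(H[26:52,8:42].round(0).astype(int))
k=c["p"][v0:v1,u0:u1]
print(k[30:48:2,24:40].tolist()[4])
a=cv2.applyColorMap(np.clip((H-7)/25*255,0,255).astype(np.uint8),cv2.COLORMAP_JET)
lab=cv2.cvtColor(k,cv2.COLOR_RGB2LAB)
b=cv2.createCLAHE(6,(3,3)).apply(hsv(c)[v0:v1,u0:u1,0]); 
cv2.imwrite("pics/d39.png",np.hstack([cv2.resize(a,None,fx=4.2,fy=5,interpolation=0),cv2.resize(cv2.cvtColor(cv2.createCLAHE(8,(4,4)).apply(np.ascontiguousarray(k[:,:,1])),cv2.COLOR_GRAY2BGR),None,fx=4.2,fy=5,interpolation=2)]))
```

```text
[[ 10  10  10  11  10  10  10  10  10  11  11  11  10  11  11  11  11  10  12  11   9  10  10  10  11  10  10  11  10  11   9   9  11  11]
 [ 21  22  24  23  21   9  10  10  10  11  11  11  12  10  10  11  11  11   9  11  11  11  11  10  10  11  11  10  11  11  10  11  11  11]
 [ 23  25  25  25  23  10  12  10   9  11  10  11  11  10  11  11  10  10  11  10  10  10  10  11  11  11   9  11  11   9   9  11  11  10]
 [ 26  26  25  26  25  26  21  20  21  21  20  21  19  20  19  20   9   9  11  11  11  10  11  11  11  10  11  10  11  11  10  11  11   9]
 [ 11  25  26  25  26  26  22  22  22  23  23  22  21  22  22  23  22   9   9  11  11  11  10  11  11  11  10  12  10  11  10  10  10  11]
 [ 10  26  28  28  27  26  25  24  24  25  24  24  25  24  23  23  23  22  10  11  11   8  11  10  11  10  10  11  11  11  11  11   9  10]
 [ 11  28  29  27  28  27  29  25  26  25  23  24  25  23  24  24  26  22   9  11   9  12  11  10   9  11  11 307  10  10  11  11  11  10]
 [ 11  28  27  30  27  29  27  26  24  25  24  25  25  23  26  24  25  24  11  10  10  12  10  10  11  11  11  10  11  12  10  
[... 2070 characters left out ...]
1  10   9  12  10  11  11]
 [ 10  27  29  28  28  28  27  24  25  26  25  25  23  24  24  24  25  24  11  10  12  10  10  10  10  11  10  11  12  12  11  11  11  10]
 [ 12  27  26  27  27  25  26  24  24  25  24  24  23  24  24  23  23  23  10  20   9  10  11  10  11  13  11  11  12  10  10  11  10  11]
 [ 11  26  26  28  27  27  24  24  24  24  23  23  24  23  23  24  22  11  11  11  10  18  11  11  11   9   9  11  11  11  10  10  11  10]]
[[72, 91, 150], [72, 91, 150], [125, 102, 117], [182, 115, 72], [189, 121, 63], [190, 121, 63], [183, 120, 63], [188, 119, 61], [195, 119, 60], [197, 120, 61], [197, 119, 60], [197, 119, 60], [197, 119, 60], [196, 118, 59], [196, 118, 59], [196, 119, 60]]
```

View pics/d39.png

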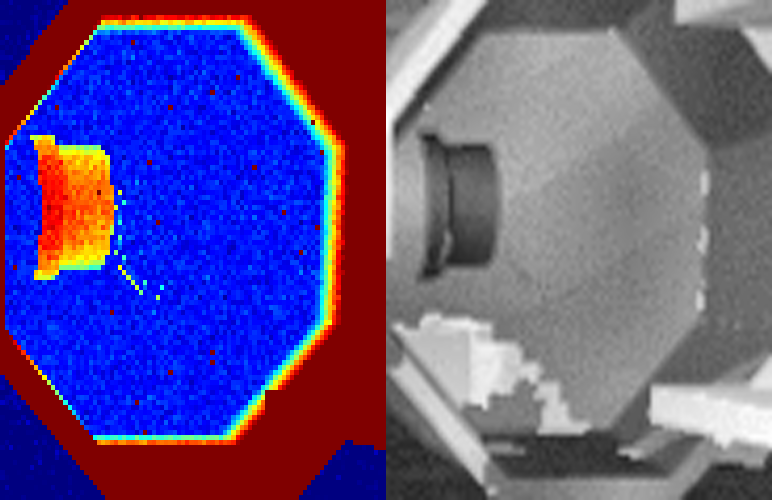

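View pics/wrist_38.png

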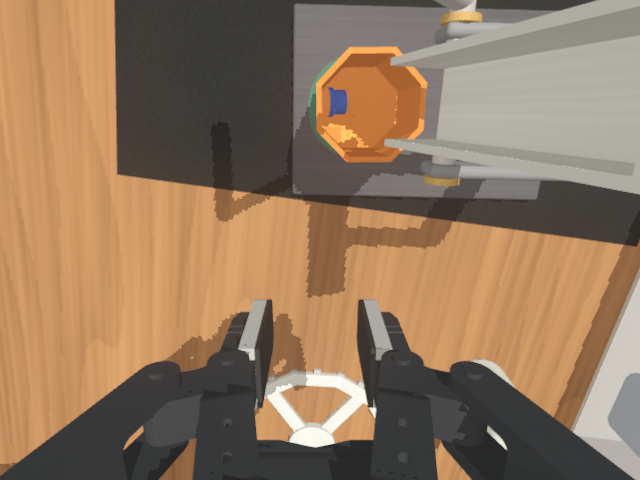

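Run:
```python
import cv2,numpy as np
a=[cv2.resize(cv2.imread(f"pics/side_{k}.png")[190:260,285:355],(260,260),interpolation=2) for k in (28,31,32,33,34,37)]
cv2.imwrite("pics/seq.png",np.vstack([np.hstack(a[:3]),np.hstack(a[3:])]))
```

```text
(no output)
```

View pics/seq.png

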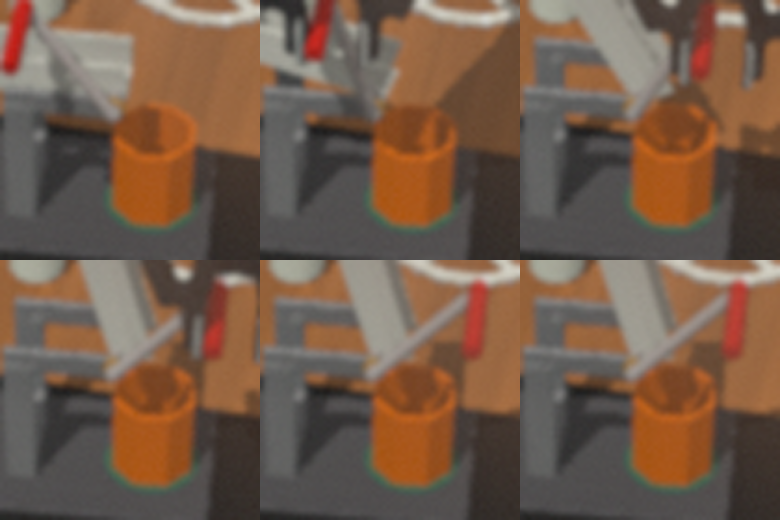

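```bash
python3 -m inch '[[0,0,0.6,0],[0,0,0.8,0],[0,0.1,0.8,0],[0,0,0,0],[0,0,0,0]]'
python3 - <<'E'
from h import *
s,p,M=tool();print(s["t"],p,s["ft_force"])
c=grab("wrist","40"); u,v=proj(c,[.566,-.136,.02]);print(u,v)
np.savez("w40.npz",p=c["p"],d=c["d"])
u,v=int(u),int(v);k=c["p"][max(0,v-75):v+75,max(0,u-100):u+100];cv2.imwrite("pics/w40z.png",cv2.resize(k,None,fx=4,fy=4,interpolation=2)[:,:,::-1])
E
```

```text
t: 31.43
tool_pos: [0.548, -0.2281, 0.0758]
tcp_rot: [-0.0, 0.998, 0.069, -0.0]
ft_force: [0.4, -0.5, 1.3]
grip_width: 0.0346
31.4333 [ 0.54795118 -0.22813005  0.07578948] [ 0.36150334 -0.5009597   1.25359388]
377.7088404279881 91.87204311243084
```

View pics/w40z.png

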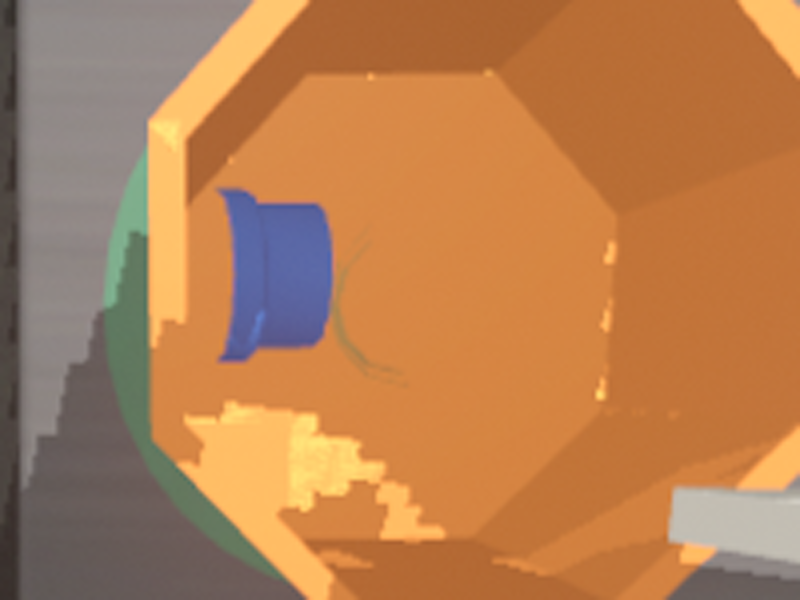

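Run:
```python
from h import *
np.set_printoptions(linewidth=240)
c=grab("wrist"); v0,u0=92-75,378-100
us,ue,vs,ve=u0+78,u0+112,v0+52,v0+102
v,u=np.mgrid[vs:ve,us:ue]; z=c["d"][vs:ve,us:ue]
W=(np.stack([(u-c["cx"])/c["f"]*z,-(v-c["cy"])/c["f"]*z,-z],-1)-c["E"][:3,3])@c["E"][:3,:3]; H=W[...,2]*1000
print(H[::2].round(0).astype(int)); pk=np.argwhere((H>13)&(H<40)&(np.arange(ue-us)[None]>6))
D=np.array([.566,-.136]); xs=np.array([.9903,.1392]); ys=np.array([-.1392,.9903])
for a,b in pk[::3]: print(a,b,H[a,b].round(1),((W[a,b,:2]-D)@xs*1000).round(1),((W[a,b,:2]-D)@ys*1000).round(1),c["p"][vs+a,us+b])
```

```text
[[ 10  11  11  11  11   9  11   9  12  11  11  11  10  11   9  11  11  10  11  11  12   9  10  10  11  10  10  11   9  10  10  11  11  10]
 [ 11  11  10   9  10  10  12  10  11   9  10  10  11  11  11  12  10  10  11  11   9  10  10  10  11  10  10  11   9  11  10  11  11  11]
 [  9  12  10  10  11  10  11  10  10  11  11  11  11  11  10  10  11  10  10  10  11  11  10  10  10  10  11  10   9  10   9  10  10  11]
 [ 11  10  10  10  11 220  11  21  10   9  11  11  10  12   9  11  10  11  12  10  10  10  10   9  12  12   9  10  10  10   9  11  10  10]
 [ 10  10  10  11  11  11  11  10  11  17  10  10  12  11  10   9  10  10  11  12  12  11  10  11   9  10  10  11  10  12  10  10  10  10]
 [ 27  10  11  10  11   9   9  15  12  11  12  10  11  11  10  12  12  10  11  10  11  10  11   9  10  10  11  12  10  10  10   9  11  10]
 [ 26  11  20  10  10  12   9  10  10  10  10  10  10  11  12  10  10  10  10  11  10  10  11  12  10   9  11  11  12  11  10  10  10  10]
 [ 26  10  10  11  11  11  11  10  10  11  11  11  11  10  11  11  11  10   9  10  10  11  11  10  10  10  12  11   9  11  10  
[... 1878 characters left out ...]
11  11  21  11  12  11  10  12   9  11  10  11  11   9  11  10  12  10   9  10]
 [ 10  11  10  11  10  10  11  11  11  11  10  11  10  11   9  10  11  12  11  10  12  10  10  11  11  12  10   9  10  10  11  10  10  12]
 [ 11  11  11  11  12   9  10  10  10   9  10   9  10  10  10  10  10  11   9  11  10  10  11  11  10   9  10  10  10  10  11  11  11   9]
 [ 11  11  11  10  10  10  10  10  11  10  10  10  10  10  11  12  12  10  10  10  10  12  10  11  12  10  10  11  11  12  11  11  10  11]]
5 8 23.6 -5.6 7.4 [211 134  70]
9 8 16.9 -4.8 6.2 [205 136  74]
36 8 16.6 -4.3 -6.0 [176 127  73]
38 11 14.9 -2.6 -6.9 [198 130  70]
39 15 14.9 -0.6 -7.4 [197 129  69]
41 12 20.9 -2.8 -8.3 [203 132  68]
```

```bash
python3 -m inch '[[0,0.2,-0.6,0],[0,0.3,-0.8,0],[0,0.3,-0.8,0],[0,0.3,-0.8,0],[0,0,-0.8,0],[0,0,0,0],[0,0,0,0],[0,0,0,0]]'
python3 cupdisc.py 41 wrist side
python3 - <<'E'
from h import *
s,p,M=tool();print(np.abs(s["joint_vel"]).max(),s["ft_force"])
E
```

```text
t: 32.2
tool_pos: [0.5544, -0.2712, 0.2287]
tcp_rot: [0.001, 0.998, 0.069, 0.001]
ft_force: [-0.8, -0.9, -1.0]
grip_width: 0.0339
t 32.2 tool rel disc (stand mm) -30.3 -132.3 z 0.2287 w 0.03394810089796532
wrist all 3038 stand x,y range [[-29.7, -31.1], [28.8, 26.2]] mid [-0.5 -2.5] zmax 0.0776
wrist top 1030 stand x,y range [[-29.7, -31.0], [29.4, 17.4]] mid [-0.1 -6.8] zmax 0.0779
side all 615 stand x,y range [[-29.4, -31.8], [29.2, 32.4]] mid [-0.1  0.3] zmax 0.0782
side top 132 stand x,y range [[-28.9, -31.8], [29.2, 32.3]] mid [0.2 0.2] zmax 0.08
0.013189311315608302 [ 1.32490612 -0.41823774  0.39565431]
```

View pics/side_41.png

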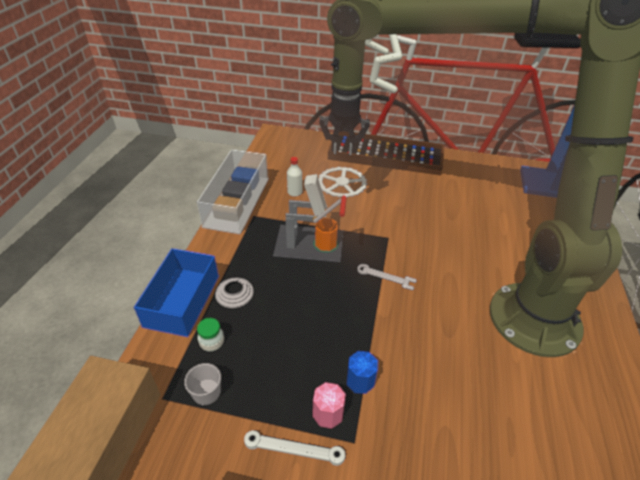

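The side view shows the cup upright on the disc at about pixel (326,235), with the tray tipped. The other bench items are in their original places and the arm is clear of everything.

```bash
python3 -c "
from rig import order
print(order.sign_off())"
```

```text
the job is handed in; nothing more can be done
None
```

I handed the job in at about 32 s. The orange cup stands mouth-up on the green disc, the tray is tipped to its stop, and I'm fairly sure both collars are in the cup.

**What I did**
- I gripped the upside-down cup lightly and dragged it over its rim until it lay on its side.
- I gripped it again at the closed end, tilted it mouth-up, and let it settle upright as the gripper lifted away.
- I carried it to the base plate, released it, and pushed it the last 20 mm from the front with the fingers part open.
- I then drew the lever over to its stop and backed off.

**Last checks**
- **Cup position:** the side view puts it about 0.3 mm off the disc's centre. The wrist view agreed before the tip (about 1 mm) but was partly hidden by the tray afterwards. The scene view, also part-hidden, read up to 4.5 mm off before the tip.
- **Cup upright:** the rim reads about 0.077 m above the table, against 0.076 m expected.
- **Blue collar:** clearly visible in the cup, lying on its side.
- **Brass collar:** not clearly visible. I saw only thin brass-coloured arcs, 13 to 22 mm above the table, near the middle of the cup. That fits the collar lying flat with its top not drawn by the camera. The visible parts of the tray and bench showed no collar.
- **Other things on the bench:** comparing pictures from before and after showed none of them had moved, and the robot was touching nothing.

**What went wrong on the way:** in the first tipping pull the cup mostly slid and tilted only 9 degrees, so I continued in steps. While being set upright it leaned on the gripper's palm until I lifted away.

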